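# Pack a sample set from a leaning bin into a bay tray

### The arm

A 6-joint arm with a two-finger parallel gripper is mounted at the origin on a cart in front of the work surface, level with it; the furniture and walls round the work are solid. World frame = base frame: x ahead of the robot, y to its left, z up, the work surface at z = 0. Lengths are in mm, angles in rad, forces in N, time in s.
With the tool pointing down it reaches from about 300 to 750 mm from the base axis. Payload 8.5 kg.
Tool frame: the origin (TCP) lies on the centre line of the jaws, within the pads' length; the fingertips stand 11 mm ahead of it and the grasp point (between the pads) lies 8 mm behind it; z points along the fingers, y is the line along which they close (so a half turn about z gives the same grasp; the last joint's range is limited). The gripper opens to 85 mm and grips with 20 to 120 N. Pads are 22 mm wide; open, the fingers measure 114 mm over their backs; the gripper's body (76 mm by 85 mm) begins 54 mm behind the grasp point. The pads swing forward as they close: fully open they stand 13 mm farther back than shut.
Start: joints at [-0.215, 0.381, 1.297, -0, 1.464, -0.215], TCP at [549.982, 0.002, 242.322] pointing down, gripper open.
Joint ranges: [-3.11, 3.11], [-0.89, 2.33], [0.22, 2.48], [-1.42, 4.56], [0.17, 2.85], [-2.88, 2.88]. Speed limits (rad/s): [2.39, 2.39, 3.14, 3.14, 3.14, 3.14].

### API

Orientations are given as a 3x3 rotation matrix whose columns are the frame's x, y, z axes.
In Python, from rig import ctrl gives the robot as it stands. The module is installed in compiled form; this text tells all that it offers.
- The arm moves only by the tool jog_arm, never from a script. Its argument "series" is a list of rows, each an object of numbers: "dx", "dy", "dz": the shift along the tool's x, y, z in m; "rx", "ry", "rz": the turn, a rotation vector about the tool's x, y, z in degrees. A call has 1 to 12 rows; each row shifts and turns the commanded pose from where the row before left it, along the tool's axes as they then stand; what a row does not reach is not made up. A row lasts 1/12 s, in which the tool goes at most 41.7 mm and 7.16 degrees, less where a joint would pass 70% of its speed; a pose out of reach is approached as far as the arm can. A call with a gripper value outside its range is refused whole. "grip" is the finger opening in m, from 0 to 0.0854, set as the call begins (left out, the last holds). The fingers move at their own pace and stop on an object; "grip_force" is the grip in N (left out, the last holds). Time passes only in rows, so rows that do not move let the fingers close. It gives the time, the measured TCP pose, the force, the opening and the grip force at its end, in the units of the state.
- ctrl.get_obs(): the state, without advancing time (a new reading comes with each control period).
- ctrl.camera(name): name is "scene" or "side" or "wrist"; returns a dict with "img" (384x512x3 uint8, red, green, blue), "fovy" (degrees; the focal length in pixels is half the picture's height over the tangent of half this angle, whatever the lens; pixels are square), "cx", "cy" (the principal point, pixels), "extrinsics" (4x4, takes a point from world to camera coordinates); the wrist camera has in their place "tool_from_camera" (4x4, takes a point from camera to tool coordinates, whose origin is the TCP and whose axes are the flange's). Camera axes: x right, y down, z forward; pixel columns grow to the right and rows downward; lengths in mm; the calibration is good to about 2 mm. The wrist camera is an equidistant fisheye: a pixel r from the principal point sees the ray r / f radians off the axis. A picture is of the moment at which its call begins: read the wrist's pose just before it. There is no depth.
- ctrl.finish_job(): hands the job in; it is judged then, once.
The state is a dict: "clock": time; "q": joint angles; "qd": joint speeds; "effort": joint torques, N m; "tcp_pos": TCP position; "ee_rot": TCP orientation; "force": force on the tool from outside, world axes, zero at the start; "moment": the same for the moment, N m; "width": finger opening in mm; "finger_force": force on a finger pad.
Only numpy, scipy, OpenCV 4.12 (cv2) and the standard library are available. Lean on these libraries where they do the work, as an engineer would, in place of code of your own. Each camera call takes 0.05 s, during which the arm holds its last target. There are 200 camera calls.

### The job

Pack the sample set: take the green bottle, the yellow-capped bottle and the white carton out of the blue leaning picking bin and stand each upright on the floor of its own bay of the grey packing tray, filling the three empty bays with the white carton between the two bottles. The bottles are glass, so set them down gently and never drop them or knock them over; leave the brown carton standing in its bay and do not push the stapler or the tan tape roll out of place.

Things in the scene. Friction and masses are not known exactly. Their poses are not given: they have to be found in the camera images.
- bin: fixed blue bin, 282 mm wide (y), foot 150x298 mm; origin under the foot's centre, -x to the robot. Three compartments at y -92, 0, +92 mm, inside 84 wide, 66 deep, walls 65 high, dividers 8 mm. It leans 28 deg to the robot: mouths and goods point along (-0.469,0,0.883) in its frame; floors rise back along (0.883,0,0.469) from the front inner edge at x -30, z 32 mm. Walls' highest point z 123 mm
- green_bottle: green glass oil bottle, black screw cap; 58 mm diameter, 196 mm tall, 0.32 kg; the cap is 30 mm diameter and takes the top 25 mm, the shoulder tapers below it. Origin at the centre of its underside, z along its axis towards the cap. Stands leaning in one of the bin's compartments
- amber_bottle: olive-amber glass oil bottle, yellow screw cap; 52 mm diameter, 167 mm tall, 0.24 kg; the cap is 30 mm diameter and takes the top 22 mm, the shoulder tapers below it. Origin at the centre of its underside, z along its axis towards the cap. Stands leaning in one of the bin's compartments
- white_carton: white closed carton standing on end in one of the bin's compartments; 60 mm (its x) by 46 mm (its y) by 110 mm long (its z). Origin at the centre of its lower end face, z along its length
- brown_carton: brown closed carton standing on end in the tray's end bay; 65 mm (its x) by 61 mm (its y) by 100 mm tall (its z). Origin at the centre of its underside. It stays there
- tray: grey fixed packing tray, 86 mm (its x) by 326 mm (its y), a row of four bays each 74 x 74 mm inside; floor 6 mm thick, all walls and dividers 6 mm thick with their top 32 mm above the table; a black handle 16 mm out at each end. Origin under its centre on the table
- bay0 (a point): centre of the floor of the end bay holding the brown carton (tray y = +120 mm); axes as the tray's
- bay1 (a point): centre of the floor of the empty bay next to the brown carton (tray y = +40 mm); axes as the tray's
- bay2 (a point): centre of the floor of the middle one of the three empty bays (tray y = -40 mm); axes as the tray's
- bay3 (a point): centre of the floor of the empty bay at the far end (tray y = -120 mm); axes as the tray's
- stapler: red and black desk stapler lying on the table, 32 x 138 x 48 mm, long along its y; origin at the centre of its underside. A bystander
- tan_tape: tan tape roll lying flat on the table on the robot's side, between bin and tray, 104 mm across, 48 mm high; origin at the centre of its underside. A bystander
Mind the look-alikes: they are no part of the job. What is shaped like the brown_carton but purple is not meant. What is shaped like the white_carton but turquoise is not meant.

How it is judged (in metres and radians):
At the end, for the whole second after the job is handed in: White carton in bay2, a bottle in bay1 and in bay3 (either way round), brown carton still in bay0: each upright within 0.1 rad, underside less than 6 mm above its bay floor, within 18 mm of the bay centre along each tray axis, and the packed things at rest (below 0.02 m/s) (((x of green_bottle in the frame of bay1 between -0.018 and 0.018 m and y of green_bottle in the frame of bay1 between -0.018 and 0.018 m and z of green_bottle in the frame of bay1 below 0.006 m and x of amber_bottle in the frame of bay3 between -0.018 and 0.018 m and y of amber_bottle in the frame of bay3 between -0.018 and 0.018 m and z of amber_bottle in the frame of bay3 below 0.006 m) or (x of amber_bottle in the frame of bay1 between -0.018 and 0.018 m and y of amber_bottle in the frame of bay1 between -0.018 and 0.018 m and z of amber_bottle in the frame of bay1 below 0.006 m and x of green_bottle in the frame of bay3 between -0.018 and 0.018 m and y of green_bottle in the frame of bay3 between -0.018 and 0.018 m and z of green_bottle in the frame of bay3 below 0.006 m)) and x of white_carton in the frame of bay2 between -0.018 and 0.018 m and y of white_carton in the frame of bay2 between -0.018 and 0.018 m and z of white_carton in the frame of bay2 below 0.006 m and angle between each of green_bottle, amber_bottle's own z axis and vertical below 0.1 rad and angle between the z axis of each of white_carton, brown_carton and the z axis of tray, either way round below 0.1 rad and x of brown_carton in the frame of bay0 between -0.018 and 0.018 m and y of brown_carton in the frame of bay0 between -0.018 and 0.018 m and z of brown_carton in the frame of bay0 below 0.006 m and linear speed of each of green_bottle, amber_bottle, white_carton below 0.02 m/s); the robot touches nothing.
It fails at once if a bottle is dropped or knocked over: it moves faster than 0.45 m/s with no finger touching it ((contact force between the fingers and green_bottle below 0.05 N and linear speed of green_bottle above 0.45 m/s) or (contact force between the fingers and amber_bottle below 0.05 N and linear speed of amber_bottle above 0.45 m/s)).
It fails at once if the brown carton is moved more than 25 mm (distance of brown_carton from where it was at the start of the episode above 0.025 m).
It fails at once if the stapler or the tan tape roll is moved more than 30 mm (distance of any of stapler, tan_tape from where it was at the start of the episode above 0.03 m).
It also fails if it takes over 72 s, if anything falls off the work surface, if the arm or the gripper's body presses on something with over 40 N, if the wrist force passes 120 N, or if a joint passes its speed limit or range.

## Working session

There is one attempt and no reset: what is moved stays moved. The work goes in short steps, Python scripts to look and compute and a tool call to move; the robot and the scene stay as the last step left them, time stands still between calls to the robot, and variables do not carry over. Pictures are saved under pics/ and viewed, at most 10 in all, crops included, and the job is handed in when it is done.

Besides the shell and the picture viewer there is one more tool, called after "Request:" as name(argument=value, ...) on one line, values as JSON. jog_arm: Moves the arm, as the interface text tells. Its arguments: {"type":"object","properties":{"series":{"type":"array"},"grip":{"type":"number"},"grip_force":{"type":"number"}},"required":["series"]}

```bash
mkdir -p pics; cat > snap.py <<'E'
import pickle,cv2,sys
from rig import ctrl
def snap(name,tag):
    o=ctrl.get_obs(); c=ctrl.camera(name); c['obs']=o
    pickle.dump(c,open(f'pics/{tag}.pkl','wb'))
    return c
E
python3 - <<'E'
from snap import *
import numpy as np
a=snap('scene','scene0');b=snap('side','side0');w=snap('wrist','wrist0')
for n,c in (('scene0',a),('side0',b)): cv2.imwrite(f'pics/{n}.png',cv2.cvtColor(cv2.resize(c['img'],(800,600),interpolation=cv2.INTER_CUBIC),cv2.COLOR_RGB2BGR))
np.set_printoptions(precision=3,suppress=True)
for c in (a,b,w): print({k:v for k,v in c.items() if k not in('img','obs')})
print(a['obs'])
E
```

```text
{'fovy': 49.720663376916065, 'cx': 259.06456159001584, 'cy': 188.52194126718038, 'extrinsics': array([[   0.498,   -0.867,    0.025, -237.668],
       [  -0.507,   -0.315,   -0.802,  316.025],
       [   0.703,    0.387,   -0.597,  847.681],
       [   0.   ,    0.   ,    0.   ,    1.   ]])}
{'fovy': 44.774136512788814, 'cx': 252.67942950250873, 'cy': 190.562491683814, 'extrinsics': array([[   0.436,   -0.9  ,   -0.021, -197.047],
       [  -0.374,   -0.16 ,   -0.914,  242.778],
       [   0.819,    0.406,   -0.406, 1220.747],
       [   0.   ,    0.   ,    0.   ,    1.   ]])}
{'fovy': 65.70646984690485, 'cx': 257.34009221585916, 'cy': 195.58944310478378, 'tool_from_camera': array([[   0.   ,   -0.957,   -0.289,   73.757],
       [   1.   ,    0.   ,   -0.   ,   -0.968],
       [   0.   ,   -0.289,    0.957, -131.767],
       [   0.   ,    0.   ,    0.   ,    1.   ]])}
{'clock': 0.0, 'q': array([-0.215,  0.381,  1.298, -0.   ,  1.464, -0.215]), 'qd': array([ 0.001,  0.001, -0.001,  0.   ,  0.   , -0.   ]), 'effort': array([ -0.001, -44.847, -23.129,  -0.   ,   0.005,   0.   ]), 'tcp_pos': array([549.723,   0.066, 241.712]), 'ee_rot': array([[ 0.   ,  1.   , -0.001],
       [ 1.   , -0.   ,  0.   ],
       [ 0.   , -0.001, -1.   ]]), 'force': array([-0.786,  0.287, -0.569]), 'moment': array([-0.03 , -0.021,  0.002]), 'finger_force': 0.0, 'width': 85.3404777085022}
```

View pics/scene0.png

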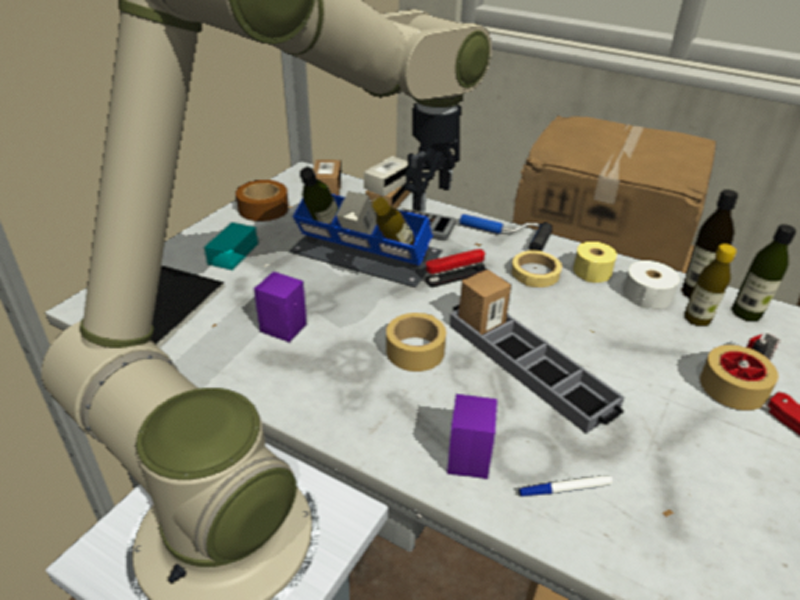

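View pics/side0.png

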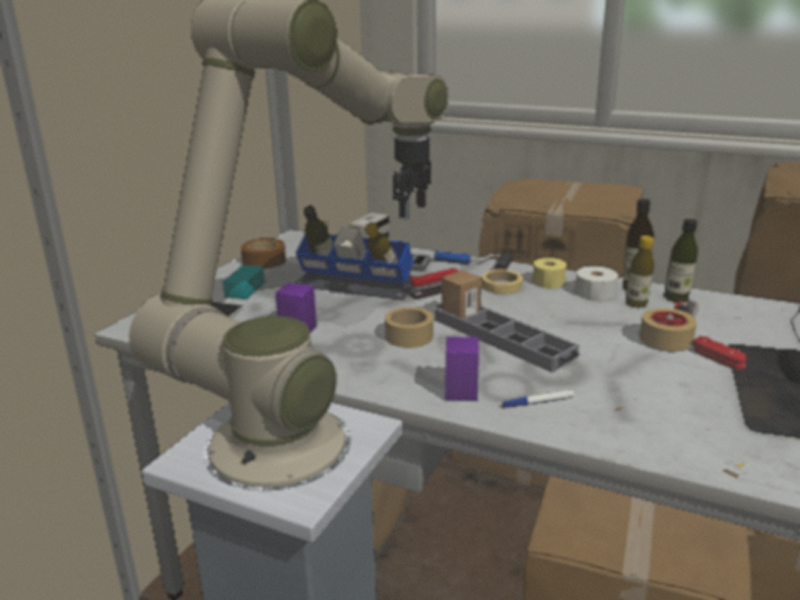

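```bash
python3 - <<'E'
import pickle,cv2
c=pickle.load(open('pics/scene0.pkl','rb'))
im=c['img'][95:280,180:405]
cv2.imwrite('pics/crop1.png',cv2.cvtColor(cv2.resize(im,None,fx=3.2,fy=3.2,interpolation=cv2.INTER_CUBIC),cv2.COLOR_RGB2BGR))
E
```

```text
(no output)
```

View pics/crop1.png

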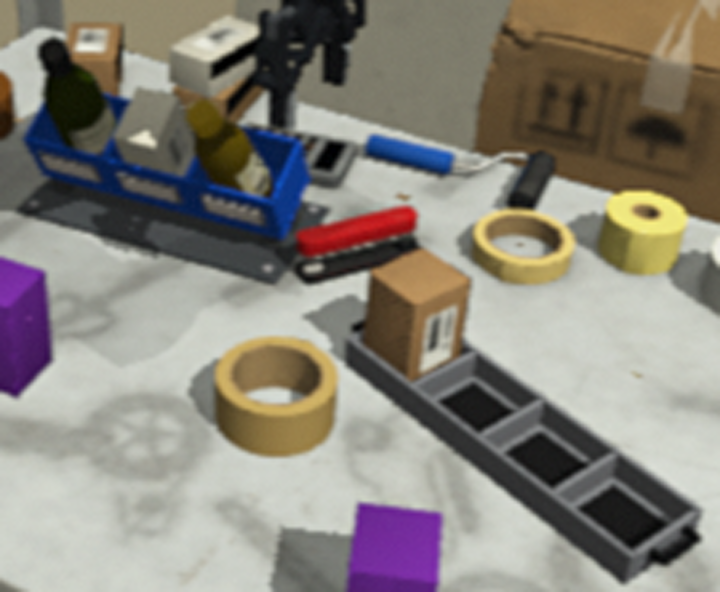

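```bash
cat > geo.py <<'E'
import pickle,cv2,numpy as np
from scipy.optimize import least_squares
np.set_printoptions(precision=3,suppress=True)
def load(t): return pickle.load(open(f'pics/{t}.pkl','rb'))
def cam(c):
    f=192/np.tan(np.radians(c['fovy']/2))
    if 'extrinsics' in c: return c['extrinsics'],f,False
    T=np.eye(4);T[:3,:3]=c['obs']['ee_rot'];T[:3,3]=c['obs']['tcp_pos']
    return np.linalg.inv(T@c['tool_from_camera']),f,True
def proj(c,P):
    E,f,fish=cam(c); p=np.atleast_2d(P)@E[:3,:3].T+E[:3,3]
    if not fish: uv=f*p[:,:2]/p[:,2:]
    else:
        r=np.linalg.norm(p[:,:2],axis=1); th=np.arctan2(r,p[:,2]); uv=f*(th/r)[:,None]*p[:,:2]
    return uv+[c['cx'],c['cy']]
def unproj(c,uv,z):
    E,f,fish=cam(c); d=(np.array(uv,float)-[c['cx'],c['cy']])/f
    if fish:
        th=np.linalg.norm(d); d3=np.r_[d/th*np.sin(th),np.cos(th)]
    else: d3=np.r_[d,1]
    R=E[:3,:3]; o=-R.T@E[:3,3]; d3=R.T@d3
    return o+d3*(z-o[2])/d3[2]
def rz(a): return np.array([[np.cos(a),-np.sin(a),0],[np.sin(a),np.cos(a),0],[0,0,1]])
def fit(obs,x0):
    """obs: list of (cam, local pt, uv); pose x,y,yaw on z=0"""
    fn=lambda v: np.concatenate([(proj(c,rz(v[2])@np.array(p,float)+[v[0],v[1],0])-uv).ravel() for c,p,uv in obs])
    s=least_squares(fn,x0,x_scale=[100,100,1],loss='soft_l1'); return s.x,fn(s.x).reshape(-1,2)
E
python3 - <<'E'
from geo import *
c=load('scene0'); k=lambda u,v:(180+u/3.2-.3,95+v/3.2-.3)
for n,uv,z in [('trayNR',(626,563),32),('trayFR',(698,512),32),('trayNL',(347,348),32),('binFL',(20,207),2),('binFR',(275,278),2),('binBR',(325,208),2),('tape',(275,440),0),('tapetop',(277,372),48),('staplerL',(300,275),0),('staplerR',(418,240),0),('brown top c',(419,275),106),('greencap',(53,50),180),('purple',(395,510),100)]:
    print(n,unproj(c,k(*uv),z))
E
```

```text
trayNR [ 410.016 -354.647   32.   ]
trayFR [ 490.391 -386.816   32.   ]
trayNL [528.797 -64.332  32.   ]
binFL [594.534 353.044   2.   ]
binFR [624.912  61.277   2.   ]
binBR [764.949  78.355   2.   ]
tape [421.804 -52.216   0.   ]
tapetop [450.044 -36.477  48.   ]
staplerL [645.005  43.942   0.   ]
staplerR [764.746 -30.446   0.   ]
brown top c [ 565.994 -109.344  106.   ]
greencap [625.12  318.423 180.   ]
purple [ 306.486 -208.329  100.   ]
```

Request:
jog_arm(series=[{"dx": 0.02, "dz": -0.01}, {"dx": 0.03, "dz": -0.01}, {"dx": 0.03, "dz": -0.01}, {"dx": 0.03, "dz": -0.01}, {"dx": 0.03, "dz": -0.01}, {"dx": 0.03, "dz": -0.01}, {"dx": 0.03, "dz": -0.01, "rz": -6}, {"rx": -5.6}, {"rx": -5.6}, {"rx": -5.6}, {"rx": -5.6}, {"rx": -5.6}])

```text
invalid input
```

```bash
python3 - <<'E'
from snap import *
from geo import *
w=snap('wrist','w1')
print(w['obs'])
cv2.imwrite('pics/w1.png',cv2.cvtColor(cv2.resize(w['img'],(800,600),interpolation=cv2.INTER_CUBIC),cv2.COLOR_RGB2BGR))
E
```

```text
{'clock': 0.15, 'q': array([-0.215,  0.381,  1.298, -0.   ,  1.464, -0.215]), 'qd': array([-0.002, -0.002, -0.002, -0.002, -0.001,  0.002]), 'effort': array([  0.002, -44.862, -23.134,  -0.   ,   0.004,  -0.   ]), 'tcp_pos': array([549.786,   0.06 , 241.845]), 'ee_rot': array([[-0.   ,  1.   , -0.001],
       [ 1.   ,  0.   ,  0.   ],
       [ 0.   , -0.001, -1.   ]]), 'force': array([ 0.591,  0.324, -0.183]), 'moment': array([ 0.018, -0.003,  0.027]), 'finger_force': 0.0, 'width': 85.4548643914698}
```

View pics/w1.png

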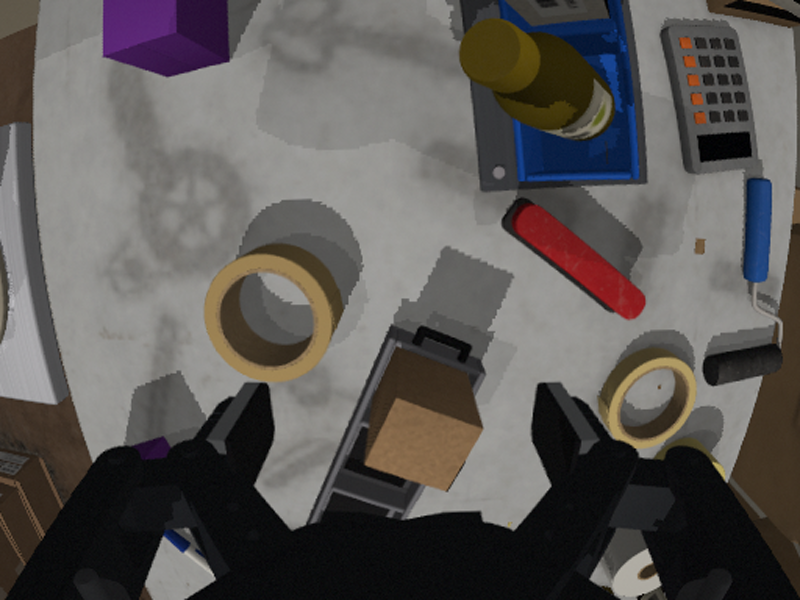

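Request:
jog_arm(series=[{"dx": 0.02, "dy": 0, "dz": -0.01, "rx": 0, "ry": 0, "rz": 0}, {"dx": 0.03, "dy": 0, "dz": -0.01, "rx": 0, "ry": 0, "rz": 0}, {"dx": 0.03, "dy": 0, "dz": -0.01, "rx": 0, "ry": 0, "rz": 0}, {"dx": 0.03, "dy": 0, "dz": -0.01, "rx": 0, "ry": 0, "rz": 0}, {"dx": 0.03, "dy": 0, "dz": -0.01, "rx": 0, "ry": 0, "rz": 0}, {"dx": 0.03, "dy": 0, "dz": -0.01, "rx": 0, "ry": 0, "rz": 0}, {"dx": 0.03, "dy": 0, "dz": -0.01, "rx": 0, "ry": 0, "rz": -6}, {"dx": 0, "dy": 0, "dz": 0, "rx": -5.6, "ry": 0, "rz": 0}, {"dx": 0, "dy": 0, "dz": 0, "rx": -5.6, "ry": 0, "rz": 0}, {"dx": 0, "dy": 0, "dz": 0, "rx": -5.6, "ry": 0, "rz": 0}, {"dx": 0, "dy": 0, "dz": 0, "rx": -5.6, "ry": 0, "rz": 0}, {"dx": 0, "dy": 0, "dz": 0, "rx": -5.6, "ry": 0, "rz": 0}])

```text
clock: 1.2
tcp_pos: [549.7, 200.1, 312.7]
ee_rot: [[-0.105, 0.876, 0.471], [0.994, 0.092, 0.05], [0.0, 0.474, -0.88]]
force: [0.6, -0.4, 0.0]
width: 85.2
finger_force: 0.0
```

```bash
python3 - <<'E'
from snap import *
from geo import *
w=snap('wrist','w2')
cv2.imwrite('pics/w2.png',cv2.cvtColor(cv2.resize(w['img'],(800,600),interpolation=cv2.INTER_CUBIC),cv2.COLOR_RGB2BGR))
E
```

```text
(no output)
```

View pics/w2.png

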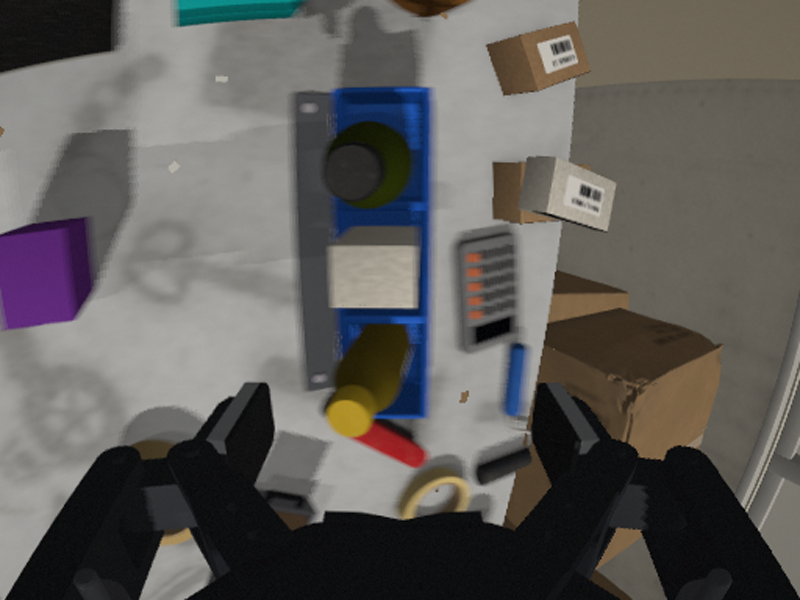

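```bash
python3 - <<'E'
from geo import *
s=load('scene0');w=load('w2');w1=load('w1'); k=lambda u,v:np.array((180+u/3.2-.3,95+v/3.2-.3)); h=lambda u,v:np.array([u,v])*.64
b,r=fit([(s,(-75,149,3),k(20,207)),(s,(-75,-149,3),k(275,278)),(w,(-75,149,3),h(291,92)),(w,(-75,-149,3),h(306,390)),(w,(4,141,123.7),h(431,88)),(w,(4,-141,123.7),h(427,417))],[684,215,.104])
print('bin',b,'\n',r)
t,r=fit([(s,(-43,-163,32),k(626,563)),(s,(43,-163,32),k(698,512)),(s,(-43,163,32),k(347,348)),(w1,(-43,163,32),h(392,326)),(w1,(43,163,32),h(486,366))],[509,-226,-.387])
print('tray',t,'\n',r)
# local coords: axis-perp plane intersection
B=rz(b[2]);ax=B@[-.469,0,.883];fl=B@[.883,0,.469];ly=B[:,1];o=np.array([b[0],b[1],0])+B@[-30,0,32]
def on(c,uv,H):
    E,f,_=cam(c); C=np.linalg.inv(E)[:3,3]; P=unproj(c,uv,0); d=P-C
    q=C+d*((o+ax*H-C)@ax)/(d@ax); return (q-o)@fl,(q-o)@ly
for n,uv,H in [('g',(354,173),196),('a',(350,411),167),('c',(330,247),110),('c',(418,247),110),('c',(418,308),110),('c',(330,305),110)]: print(n,on(w,h(*uv),H))
for n,uv,H in [('g',(53,48),190)]: print('scene',n,on(s,k(*uv),H))
np.savez('poses.npz',b=b,t=t,o=o,ax=ax,fl=fl,ly=ly)
print(w['obs']['tcp_pos'],o,ax,fl,ly)
E
```

```text
bin [673.881 213.595   0.109] 
 [[-2.26   1.267]
 [-0.336  1.607]
 [-0.338  0.454]
 [-0.485  0.504]
 [ 1.887 -2.848]
 [ 2.028  1.247]]
tray [ 516.235 -216.564   -0.389] 
 [[-0.855 -1.853]
 [-0.838 -1.444]
 [-3.176 -3.459]
 [-2.034  2.721]
 [ 0.663  1.032]]
g (np.float64(24.51531675266118), np.float64(72.38486694712935))
a (np.float64(14.44220670764023), np.float64(-73.92588330544825))
c (np.float64(-1.4967077771351969), np.float64(21.19224796549705))
c (np.float64(59.118157702419396), np.float64(20.620658236514227))
c (np.float64(59.35082491074198), np.float64(-23.132232247247092))
c (np.float64(-3.267140175321062), np.float64(-20.594414071972697))
scene g (np.float64(30.151674467237335), np.float64(74.22937622918413))
[549.743 200.125 312.736] [644.059 210.326  32.   ] [-0.466 -0.051  0.883] [0.878 0.096 0.469] [-0.109  0.994  0.   ]
```

```bash
python3 - <<'E'
from geo import *
T=[('w2',200,66,3.2),('scene0',186,100,6),('side0',190,128,6),('w2',200,198,3.2),('scene0',234,118,6),('w1',286,4,2.2)]
o=np.zeros((600,798,3),np.uint8)
for i,(n,u,v,f) in enumerate(T):
    im=load(n)['img'][v:v+int(300/f)+1,u:u+int(266/f)+1]
    im=cv2.resize(im,None,fx=f,fy=f,interpolation=cv2.INTER_CUBIC)[:299,:265]
    im=np.clip(255*(im/255.)**.6,0,255)
    o[i//3*300:i//3*300+im.shape[0],i%3*266:i%3*266+im.shape[1]]=im
for x in range(0,798,50): o[:,x,:]=o[:,x,:]//2+60
for y in range(0,600,50): o[y]=o[y]//2+60
cv2.imwrite('pics/tiles.png',cv2.cvtColor(o,cv2.COLOR_RGB2BGR))
E
```

```text
(no output)
```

View pics/tiles.png

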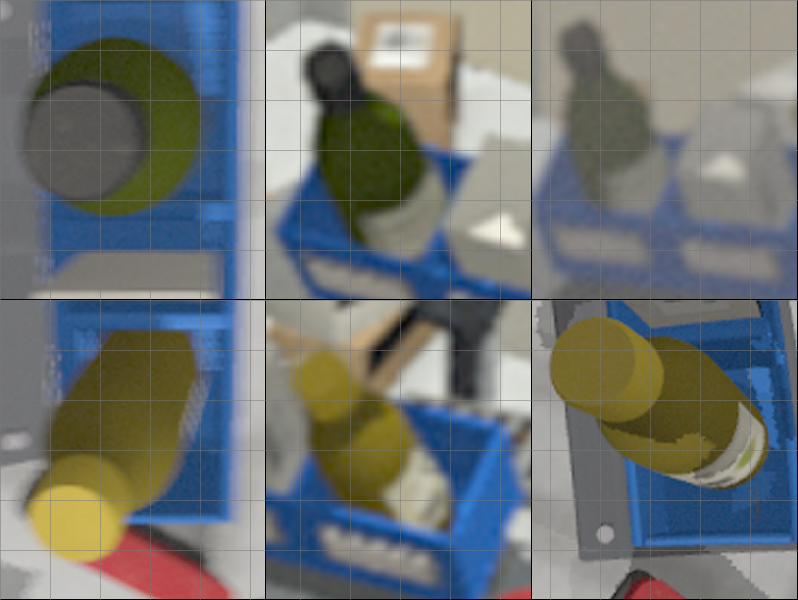

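```bash
cat > bot.py <<'E'
from geo import *
TL={'gw2':('w2',200,66,3.2,0,0),'gs':('scene0',186,100,6,266,0),'gd':('side0',190,128,6,532,0),'aw2':('w2',200,198,3.2,0,300),'as':('scene0',234,118,6,266,300),'aw1':('w1',286,4,2.2,532,300)}
C={n:load(n) for n in('w2','scene0','side0','w1')}
def px(t,u,v): n,a,b,f,x,y=TL[t]; return C[n],np.array([a+(u-x+.5)/f-.5,b+(v-y+.5)/f-.5])
def ray(c,uv):
    E,_,_=cam(c); o=np.linalg.inv(E)[:3,3]; d=unproj(c,uv,-50)-o; return o,d/np.linalg.norm(d)
z=np.load('poses.npz')
def solve(caps,edges,discs,r,H):
    def un(v): 
        d=z['ax']+v[3]*z['fl']+v[4]*z['ly']; return v[:3],d/np.linalg.norm(d)
    def res(v):
        P,d=un(v); R=[]
        for t,u,w in caps: c,q=px(t,u,w); R+=list(proj(c,P)[0]-q)
        for t,u,w,h in discs: c,q=px(t,u,w); R+=list(proj(c,P-(H-h)*d)[0]-q)
        for t,u,w in edges:
            c,q=px(t,u,w); o,e=ray(c,q); n=np.cross(d,e); D=abs((o-P)@n)/np.linalg.norm(n); R.append((D-r)/1.5)
        return np.array(R)
    s=least_squares(res,np.r_[z['o']+z['ax']*H+z['fl']*28,0,0]+np.r_[z['ly']*(75 if r>28 else -75),0,0],loss='soft_l1',x_scale=[10,10,10,.1,.1])
    P,d=un(s.x); B=P-H*d
    L=lambda q:((q-z['o'])@z['fl'],(q-z['o'])@z['ly'],(q-z['o'])@z['ax'])
    print('top',P,'dir',d,'\nlean',s.x[3:],'top loc',np.array(L(P)),'base loc',np.array(L(B)),'\nres',res(s.x)); return P,d
if __name__=='__main__':
    g=solve([('gw2',83,141),('gs',332,70),('gd',583,39)],[('gs',330,175),('gs',345,215),('gs',418,140),('gs',440,185),('gd',575,160),('gd',652,135)],[('gw2',113,127,130)],29,196)
    a=solve([('aw2',78,523),('as',322,374),('aw1',593,360)],[('aw2',65,395),('aw2',85,360),('aw2',193,390),('as',340,485),('as',400,415),('aw1',715,362),('aw1',740,388),('aw1',640,460),('aw1',680,478)],[],26,167)
    np.savez('bots.npz',gP=g[0],gd=g[1],aP=a[0],ad=a[1])
E
python3 bot.py
```

```text
top [567.429 275.386 211.713] dir [-0.506 -0.114  0.855] 
lean [-0.054 -0.058] top loc [ 23.285  73.025 191.087] base loc [33.835 84.371 -4.266] 
res [-0.019  0.161 -1.064  0.1   -0.329  0.136  0.716  0.196 -4.938 -3.168
 -0.793 -0.102 -0.265 -3.91 ]
top [584.595 124.996 186.763] dir [-0.567  0.007  0.824] 
lean [-0.111  0.07 ] top loc [ 12.178 -78.34  168.74 ] base loc [ 30.594 -89.889   3.191] 
res [-2.228  0.366 -1.141 -0.236  1.294 -0.114 -1.148 -0.149 -1.236 -4.569
 -0.369 -0.608 -0.189 -1.293 -0.494]
```

```bash
cat > go.py <<'E'
from geo import *
from scipy.spatial.transform import Rotation as Ro
from rig import ctrl
def frame(zt,xhint):
    zt=np.array(zt)/np.linalg.norm(zt); x=np.array(xhint,float); x-=zt*(x@zt); x/=np.linalg.norm(x); return np.c_[x,np.cross(zt,x),zt]
def rel(p,R,label=''):
    o=ctrl.get_obs(); R0=o['ee_rot']
    print(label,'rotvec deg',np.degrees(Ro.from_matrix(R0.T@R).as_rotvec()),'| then tool shift mm',R.T@(np.array(p)-o['tcp_pos']),'| world now',o['tcp_pos'],'target',np.array(p))
E
python3 - <<'E'
from go import *
b=np.load('bots.npz');z=np.load('poses.npz')
R=frame(-b['ad'],z['ly'])
rel(b['aP']+42*b['ad'],R,'pre'); rel(b['aP']-18*b['ad'],R,'grasp')
E
```

```text
pre rotvec deg [-5.888 -3.858  0.036] | then tool shift mm [-70.386 -46.804  82.141] | world now [547.745 200.231 311.414] target [560.794 125.309 221.367]
grasp rotvec deg [-5.888 -3.858  0.036] | then tool shift mm [-70.386 -46.804 142.141] | world now [547.745 200.231 311.414] target [594.795 124.862 171.933]
```

Request:
jog_arm(series=[{"dx": 0, "dy": 0, "dz": 0, "rx": -3, "ry": -2, "rz": 0}, {"dx": 0, "dy": 0, "dz": 0, "rx": -2.9, "ry": -1.9, "rz": 0}, {"dx": -0.014, "dy": -0.009, "dz": 0.016, "rx": 0, "ry": 0, "rz": 0}, {"dx": -0.014, "dy": -0.009, "dz": 0.016, "rx": 0, "ry": 0, "rz": 0}, {"dx": -0.014, "dy": -0.009, "dz": 0.016, "rx": 0, "ry": 0, "rz": 0}, {"dx": -0.014, "dy": -0.01, "dz": 0.017, "rx": 0, "ry": 0, "rz": 0}, {"dx": -0.014, "dy": -0.01, "dz": 0.017, "rx": 0, "ry": 0, "rz": 0}, {"dx": 0, "dy": 0, "dz": 0, "rx": 0, "ry": 0, "rz": 0}], grip=0.065, grip_force=60)

```text
clock: 1.92
tcp_pos: [561.2, 123.2, 218.3]
ee_rot: [[-0.068, 0.83, 0.554], [0.996, 0.088, -0.011], [-0.058, 0.551, -0.833]]
force: [0.7, 0.1, -0.4]
width: 65.0
finger_force: 0.0
```

```bash
python3 - <<'E'
from snap import *
from go import *
w=snap('wrist','w3')
b=np.load('bots.npz');z=np.load('poses.npz')
R=frame(-b['ad'],z['ly'])
rel(b['aP']-18*b['ad'],R,'grasp'); print('pred cap top px x800',proj(w,b['aP'])/.64)
cv2.imwrite('pics/w3.png',cv2.cvtColor(cv2.resize(w['img'],(800,600),interpolation=cv2.INTER_CUBIC),cv2.COLOR_RGB2BGR))
E
```

```text
grasp rotvec deg [-0.728  0.117 -0.086] | then tool shift mm [ 1.132 -0.287 58.734] | world now [561.826 124.198 220.551] target [594.795 124.862 171.933]
pred cap top px x800 [[409.302 353.562]]
```

View pics/w3.png

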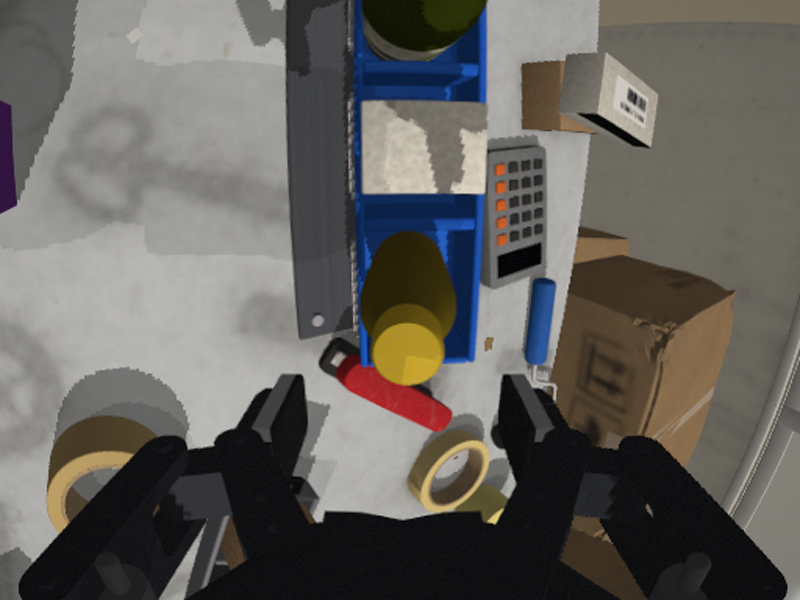

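Request:
jog_arm(series=[{"dx": 0.001, "dy": 0, "dz": 0.012, "rx": -0.7, "ry": 0, "rz": 0}, {"dx": 0, "dy": 0, "dz": 0.015, "rx": 0, "ry": 0, "rz": 0}, {"dx": 0, "dy": 0, "dz": 0.015, "rx": 0, "ry": 0, "rz": 0}, {"dx": 0, "dy": 0, "dz": 0.012, "rx": 0, "ry": 0, "rz": 0}, {"dx": 0, "dy": 0, "dz": 0.005, "rx": 0, "ry": 0, "rz": 0}, {"dx": 0, "dy": 0, "dz": 0, "rx": 0, "ry": 0, "rz": 0}, {"dx": 0, "dy": 0, "dz": 0, "rx": 0, "ry": 0, "rz": 0}])

```text
clock: 2.55
tcp_pos: [595.6, 126.1, 174.2]
ee_rot: [[-0.07, 0.818, 0.571], [0.996, 0.091, -0.008], [-0.058, 0.568, -0.821]]
force: [0.1, -0.2, 0.4]
width: 64.9
finger_force: 0.0
```

Request:
jog_arm(series=[{"dx": 0, "dy": 0, "dz": 0, "rx": 0, "ry": 0, "rz": 0}, {"dx": 0, "dy": 0, "dz": 0, "rx": 0, "ry": 0, "rz": 0}, {"dx": 0, "dy": 0, "dz": 0, "rx": 0, "ry": 0, "rz": 0}, {"dx": 0, "dy": 0, "dz": 0, "rx": 0, "ry": 0, "rz": 0}, {"dx": 0, "dy": 0, "dz": 0, "rx": 0, "ry": 0, "rz": 0}, {"dx": 0, "dy": 0, "dz": 0, "rx": 0, "ry": 0, "rz": 0}, {"dx": 0, "dy": 0, "dz": 0, "rx": 0, "ry": 0, "rz": 0}, {"dx": 0, "dy": 0, "dz": 0, "rx": 0, "ry": 0, "rz": 0}], grip=0.015, grip_force=80)

```text
clock: 3.22
tcp_pos: [595.1, 125.8, 174.5]
ee_rot: [[-0.07, 0.818, 0.571], [0.996, 0.09, -0.008], [-0.058, 0.568, -0.821]]
force: [-5.6, -0.9, 6.1]
width: 27.9
finger_force: 78.2
```

Request:
jog_arm(series=[{"dx": 0, "dy": 0, "dz": -0.004, "rx": 0, "ry": 0, "rz": 0}, {"dx": 0, "dy": 0, "dz": -0.008, "rx": 0, "ry": 0, "rz": 0}, {"dx": 0, "dy": 0, "dz": -0.012, "rx": 0, "ry": 0, "rz": 0}, {"dx": 0, "dy": 0, "dz": -0.014, "rx": 0, "ry": 0, "rz": 0}, {"dx": 0, "dy": 0, "dz": -0.014, "rx": 0, "ry": 0, "rz": 0}, {"dx": 0, "dy": 0, "dz": -0.014, "rx": 0, "ry": 0, "rz": 0}, {"dx": 0, "dy": 0, "dz": -0.014, "rx": 0, "ry": 0, "rz": 0}, {"dx": 0, "dy": 0, "dz": -0.014, "rx": 0, "ry": 0, "rz": 0}, {"dx": 0, "dy": 0, "dz": -0.014, "rx": 0, "ry": 0, "rz": 0}, {"dx": 0, "dy": 0, "dz": -0.008, "rx": 0, "ry": 0, "rz": 0}, {"dx": 0, "dy": 0, "dz": -0.004, "rx": 0, "ry": 0, "rz": 0}, {"dx": 0, "dy": 0, "dz": 0, "rx": 0, "ry": 0, "rz": 0}])

```text
clock: 4.22
tcp_pos: [526.6, 126.9, 273.2]
ee_rot: [[-0.07, 0.817, 0.572], [0.996, 0.09, -0.008], [-0.058, 0.569, -0.82]]
force: [0.5, 0.3, -2.2]
width: 28.2
finger_force: 79.1
```

```bash
cat > tgt.py <<'E'
from go import *
z=np.load('poses.npz')
t=z['t']
def bay(i): return np.array([t[0],t[1],0])+rz(t[2])@[0,(120,40,-40,-120)[i],6]
for i in range(4): print(i,bay(i))
E
python3 - <<'E'
from tgt import *
Rv=frame([0,0,-1],rz(t[2])[:,1])
# TCP height when standing: gripped 18(ish) below top
rel(bay(3)+[0,0,167-18+60],Rv,'above bay3')
rel(bay(1)+[0,0,167-18+60],Rv,'above bay1')
E
```

```text
0 [ 561.699 -105.509    6.   ]
1 [ 531.39  -179.546    6.   ]
2 [ 501.081 -253.582    6.   ]
3 [ 470.772 -327.618    6.   ]
above bay3 rotvec deg [34.873 -4.778 26.449] | then tool shift mm [-441.751  120.497   58.171] | world now [526.62  126.853 273.171] target [ 470.772 -327.618  215.   ]
above bay1 rotvec deg [34.873 -4.778 26.449] | then tool shift mm [-281.751  120.497   58.171] | world now [526.62  126.853 273.171] target [ 531.39  -179.546  215.   ]
```

Request:
jog_arm(series=[{"dx": 0, "dy": 0, "dz": -0.002, "rx": 2.2, "ry": -0.3, "rz": 1.65}, {"dx": 0, "dy": 0, "dz": -0.003, "rx": 4.36, "ry": -0.6, "rz": 3.3}, {"dx": 0, "dy": 0, "dz": -0.003, "rx": 4.36, "ry": -0.6, "rz": 3.3}, {"dx": 0, "dy": 0, "dz": -0.003, "rx": 4.36, "ry": -0.6, "rz": 3.3}, {"dx": 0, "dy": 0, "dz": -0.003, "rx": 4.36, "ry": -0.6, "rz": 3.3}, {"dx": 0, "dy": 0, "dz": -0.003, "rx": 4.36, "ry": -0.6, "rz": 3.3}, {"dx": 0, "dy": 0, "dz": -0.003, "rx": 4.36, "ry": -0.6, "rz": 3.3}, {"dx": 0, "dy": 0, "dz": 0, "rx": 4.36, "ry": -0.6, "rz": 3.3}, {"dx": -0.005, "dy": 0.001, "dz": 0, "rx": 2.2, "ry": -0.3, "rz": 1.65}, {"dx": -0.015, "dy": 0.004, "dz": 0, "rx": 0, "ry": 0, "rz": 0}, {"dx": -0.02, "dy": 0.006, "dz": 0, "rx": 0, "ry": 0, "rz": 0}, {"dx": -0.02, "dy": 0.006, "dz": 0, "rx": 0, "ry": 0, "rz": 0}])

```text
clock: 5.22
tcp_pos: [512.8, 64.8, 289.5]
ee_rot: [[0.378, 0.926, -0.003], [0.926, -0.378, -0.001], [-0.002, -0.003, -1.0]]
force: [0.2, 0.8, -2.8]
width: 28.2
finger_force: 79.5
```

```bash
python3 - <<'E'
from tgt import *
Rv=frame([0,0,-1],rz(t[2])[:,1])
rel(bay(3)+[0,0,167-18+60],Rv,'above bay3')
print(ctrl.get_obs()['width'],ctrl.get_obs()['force'])
E
```

```text
0 [ 561.699 -105.509    6.   ]
1 [ 531.39  -179.546    6.   ]
2 [ 501.081 -253.582    6.   ]
3 [ 470.772 -327.618    6.   ]
above bay3 rotvec deg [-0.159  0.097  0.077] | then tool shift mm [-379.045  109.772   74.524] | world now [512.789  64.759 289.524] target [ 470.772 -327.618  215.   ]
28.22845130440033 [ 0.232  0.844 -2.784]
```

Request:
jog_arm(series=[{"dx": -0.025, "dy": 0.008, "dz": 0, "rx": 0, "ry": 0, "rz": 0}, {"dx": -0.03, "dy": 0.01, "dz": 0, "rx": 0, "ry": 0, "rz": 0}, {"dx": -0.035, "dy": 0.01, "dz": 0, "rx": 0, "ry": 0, "rz": 0}, {"dx": -0.035, "dy": 0.01, "dz": 0, "rx": 0, "ry": 0, "rz": 0}, {"dx": -0.035, "dy": 0.01, "dz": 0, "rx": 0, "ry": 0, "rz": 0}, {"dx": -0.035, "dy": 0.01, "dz": 0, "rx": 0, "ry": 0, "rz": 0}, {"dx": -0.035, "dy": 0.01, "dz": 0, "rx": 0, "ry": 0, "rz": 0}, {"dx": -0.035, "dy": 0.01, "dz": 0, "rx": 0, "ry": 0, "rz": 0}, {"dx": -0.03, "dy": 0.01, "dz": 0, "rx": 0, "ry": 0, "rz": 0}, {"dx": -0.02, "dy": 0.008, "dz": 0, "rx": 0, "ry": 0, "rz": 0}, {"dx": -0.01, "dy": 0.004, "dz": 0, "rx": 0, "ry": 0, "rz": 0}, {"dx": 0, "dy": 0, "dz": 0, "rx": 0, "ry": 0, "rz": 0}])

```text
clock: 6.22
tcp_pos: [482.0, -275.2, 289.7]
ee_rot: [[0.381, 0.925, -0.003], [0.925, -0.381, 0.0], [-0.001, -0.003, -1.0]]
force: [0.2, 0.1, -1.9]
width: 28.3
finger_force: 79.5
```

```bash
python3 - <<'E'
from snap import *
from tgt import *
w=snap('wrist','w4')
w=snap('wrist','w4')
Rv=frame([0,0,-1],rz(t[2])[:,1])
rel(bay(3)+[0,0,167-18+60],Rv,'above bay3')
T=lambda p:(proj(w,np.array([t[0],t[1],0])+rz(t[2])@np.array(p,float))/.64)[0]
for p in [(-43,163,32),(43,163,32),(43,-163,32),(-43,-163,32),(-43,80,32),(43,80,32),(37,37+40,32),(-37,-37-40,32)]: print(p,T(p))
cv2.imwrite('pics/w4.png',cv2.cvtColor(cv2.resize(w['img'],(800,600),interpolation=cv2.INTER_CUBIC),cv2.COLOR_RGB2BGR))
E
```

```text
0 [ 561.699 -105.509    6.   ]
1 [ 531.39  -179.546    6.   ]
2 [ 501.081 -253.582    6.   ]
3 [ 470.772 -327.618    6.   ]
above bay3 rotvec deg [-0.148  0.034  0.042] | then tool shift mm [-55.33   10.247  75.332] | world now [ 482.252 -272.53   290.332] target [ 470.772 -327.618  215.   ]
(-43, 163, 32) [364.665  -6.317]
(43, 163, 32) [467.052  -5.191]
(43, -163, 32) [461.63  360.737]
(-43, -163, 32) [367.891 360.842]
(-43, 80, 32) [363.997  84.492]
(43, 80, 32) [468.236  85.379]
(37, 77, 32) [461.059  88.537]
(-37, -77, 32) [372.602 268.665]
```

View pics/w4.png

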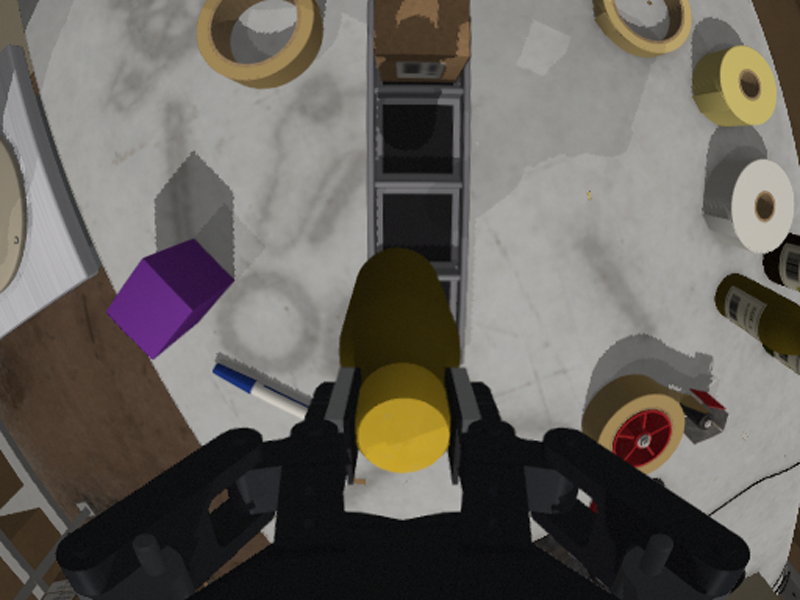

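```bash
python3 - <<'E'
from geo import *
w=load('w4');o=w['obs'];R=o['ee_rot'];p=o['tcp_pos']
f=lambda v:(proj(w,p+R@np.array(v,float))/.64)[0]
print('captop',f((0,0,-18)),f((5,0,-18)),f((0,0,-15)))
print('base far rim',f((26,0,149)),f((31,0,149)),'body top rim',f((26,0,60)), 'sides',f((10,26,90)),f((10,-26,90)))
z=dict(np.load('poses.npz')); t=z['t']; print(t); t[:2]+=2.5*rz(t[2])[:2,0]; np.savez('poses.npz',**z)
E
```

```text
captop [405.359 435.46 ] [405.421 420.751] [405.297 429.982]
base far rim [403.669 247.   ] [403.678 238.933] body top rim [404.341 281.861] sides [456.138 298.707] [351.838 298.666]
[ 516.235 -216.564   -0.389]
```

Request:
jog_arm(series=[{"dx": -0.01, "dy": 0.003, "dz": 0, "rx": 0, "ry": 0, "rz": 0}, {"dx": -0.02, "dy": 0.004, "dz": 0, "rx": 0, "ry": 0, "rz": 0}, {"dx": -0.015, "dy": 0.004, "dz": 0.005, "rx": 0, "ry": 0, "rz": 0}, {"dx": -0.01, "dy": 0.002, "dz": 0.01, "rx": 0, "ry": 0, "rz": 0}, {"dx": 0, "dy": 0, "dz": 0.02, "rx": 0, "ry": 0, "rz": 0}, {"dx": 0, "dy": 0, "dz": 0.02, "rx": 0, "ry": 0, "rz": 0}, {"dx": 0, "dy": 0, "dz": 0.02, "rx": 0, "ry": 0, "rz": 0}, {"dx": 0, "dy": 0, "dz": 0.02, "rx": 0, "ry": 0, "rz": 0}, {"dx": 0, "dy": 0, "dz": 0.015, "rx": 0, "ry": 0, "rz": 0}, {"dx": 0, "dy": 0, "dz": 0.008, "rx": 0, "ry": 0, "rz": 0}, {"dx": 0, "dy": 0, "dz": 0.004, "rx": 0, "ry": 0, "rz": 0}, {"dx": 0, "dy": 0, "dz": 0, "rx": 0, "ry": 0, "rz": 0}])

```text
clock: 7.32
tcp_pos: [473.0, -329.0, 168.1]
ee_rot: [[0.378, 0.926, -0.003], [0.926, -0.378, 0.0], [-0.001, -0.003, -1.0]]
force: [-0.3, 0.3, -1.7]
width: 28.3
finger_force: 79.5
```

```bash
python3 - <<'E'
from tgt import *
Rv=frame([0,0,-1],rz(t[2])[:,1])
rel(bay(3)+[0,0,149],Rv,'bay3')
E
```

```text
0 [ 564.012 -106.457    6.   ]
1 [ 533.703 -180.493    6.   ]
2 [ 503.395 -254.529    6.   ]
3 [ 473.086 -328.565    6.   ]
bay3 rotvec deg [-0.162  0.047  0.038] | then tool shift mm [ 0.495 -0.066 13.14 ] | world now [ 472.96  -329.048  168.14 ] target [ 473.086 -328.565  155.   ]
```

Lower gently until contact.

Request:
jog_arm(series=[{"dx": 0, "dy": 0, "dz": 0.003, "rx": 0, "ry": 0, "rz": 0}, {"dx": 0, "dy": 0, "dz": 0.003, "rx": 0, "ry": 0, "rz": 0}, {"dx": 0, "dy": 0, "dz": 0.002, "rx": 0, "ry": 0, "rz": 0}, {"dx": 0, "dy": 0, "dz": 0.002, "rx": 0, "ry": 0, "rz": 0}, {"dx": 0, "dy": 0, "dz": 0.001, "rx": 0, "ry": 0, "rz": 0}, {"dx": 0, "dy": 0, "dz": 0.001, "rx": 0, "ry": 0, "rz": 0}, {"dx": 0, "dy": 0, "dz": 0, "rx": 0, "ry": 0, "rz": 0}, {"dx": 0, "dy": 0, "dz": 0, "rx": 0, "ry": 0, "rz": 0}])

```text
clock: 7.98
tcp_pos: [473.1, -329.3, 157.2]
ee_rot: [[0.378, 0.926, -0.002], [0.926, -0.378, -0.001], [-0.002, -0.001, -1.0]]
force: [0.1, 0.6, 0.7]
width: 28.8
finger_force: 79.9
```

Request:
jog_arm(series=[{"dx": 0, "dy": 0, "dz": 0.001, "rx": 0, "ry": 0, "rz": 0}, {"dx": 0, "dy": 0, "dz": 0, "rx": 0, "ry": 0, "rz": 0}, {"dx": 0, "dy": 0, "dz": 0, "rx": 0, "ry": 0, "rz": 0}])

```text
clock: 8.23
tcp_pos: [473.3, -329.6, 157.1]
ee_rot: [[0.378, 0.926, -0.001], [0.926, -0.378, -0.002], [-0.002, 0.0, -1.0]]
force: [-1.0, 1.1, 6.5]
width: 28.1
finger_force: 80.7
```

Contact with the floor (6.5 N). Release and retreat.

Request:
jog_arm(series=[{"dx": 0, "dy": 0, "dz": 0, "rx": 0, "ry": 0, "rz": 0}, {"dx": 0, "dy": 0, "dz": 0, "rx": 0, "ry": 0, "rz": 0}, {"dx": 0, "dy": 0, "dz": 0, "rx": 0, "ry": 0, "rz": 0}, {"dx": 0, "dy": 0, "dz": 0, "rx": 0, "ry": 0, "rz": 0}, {"dx": 0, "dy": 0, "dz": -0.008, "rx": 0, "ry": 0, "rz": 0}, {"dx": 0, "dy": 0, "dz": -0.02, "rx": 0, "ry": 0, "rz": 0}, {"dx": 0, "dy": 0, "dz": -0.03, "rx": 0, "ry": 0, "rz": 0}, {"dx": 0, "dy": 0, "dz": -0.035, "rx": 0, "ry": 0, "rz": 0}, {"dx": 0, "dy": 0, "dz": -0.035, "rx": 0, "ry": 0, "rz": 0}, {"dx": 0.01, "dy": 0, "dz": -0.03, "rx": 0, "ry": 0, "rz": 0}, {"dx": 0.02, "dy": -0.006, "dz": 0, "rx": 0, "ry": 0, "rz": 0}, {"dx": 0.03, "dy": -0.01, "dz": 0, "rx": 0, "ry": 0, "rz": 0}], grip=0.065)

```text
clock: 9.23
tcp_pos: [481.5, -268.6, 315.7]
ee_rot: [[0.381, 0.925, 0.001], [0.925, -0.381, -0.004], [-0.003, 0.002, -1.0]]
force: [0.4, -0.7, -1.2]
width: 64.9
finger_force: 0.0
```

```bash
python3 - <<'E'
from snap import *
from go import *
w=snap('wrist','w5')
b=np.load('bots.npz');z=np.load('poses.npz')
R=frame(-b['gd'],z['ly'])
rel(b['gP']+70*b['gd'],R,'pre')
rr=Ro.from_matrix(w['obs']['ee_rot'].T@R).as_rotvec(degrees=True)
o=w['obs']; print('shift in current tool axes',o['ee_rot'].T@(b['gP']+70*b['gd']-o['tcp_pos']))
from tgt import bay
print('amber cap pred',proj(w,bay(3)+[0,0,167])[0])
hsv=cv2.cvtColor(w['img'],cv2.COLOR_RGB2HSV); m=((hsv[...,0]>20)&(hsv[...,0]<30)&(hsv[...,1]>180)&(hsv[...,2]>140)).astype(np.uint8)
n,_,st,ce=cv2.connectedComponentsWithStats(m); print([(s[4],c) for s,c in zip(st[1:],ce[1:]) if s[4]>100])
E
```

```text
pre rotvec deg [-29.634  10.867 -28.559] | then tool shift mm [514.896  69.771 123.398] | world now [ 481.518 -262.409  315.56 ] target [532.024 267.427 271.573]
shift in current tool axes [ 515.055 -157.345   42.274]
0 [ 564.012 -106.457    6.   ]
1 [ 533.703 -180.493    6.   ]
2 [ 503.395 -254.529    6.   ]
3 [ 473.086 -328.565    6.   ]
amber cap pred [272.732 241.165]
[(np.int32(322), array([274.547, 239.071]))]
```

Request:
jog_arm(series=[{"dx": 0.03, "dy": -0.009, "dz": 0, "rx": 0, "ry": 0, "rz": 0}, {"dx": 0.038, "dy": -0.012, "dz": 0, "rx": 0, "ry": 0, "rz": 0}, {"dx": 0.038, "dy": -0.012, "dz": 0, "rx": 0, "ry": 0, "rz": 0}, {"dx": 0.038, "dy": -0.012, "dz": 0, "rx": 0, "ry": 0, "rz": 0}, {"dx": 0.038, "dy": -0.012, "dz": 0, "rx": 0, "ry": 0, "rz": 0}, {"dx": 0.038, "dy": -0.012, "dz": 0, "rx": 0, "ry": 0, "rz": 0}, {"dx": 0.038, "dy": -0.012, "dz": 0, "rx": 0, "ry": 0, "rz": 0}, {"dx": 0.038, "dy": -0.012, "dz": 0, "rx": 0, "ry": 0, "rz": 0}, {"dx": 0.038, "dy": -0.012, "dz": 0, "rx": 0, "ry": 0, "rz": 0}, {"dx": 0.038, "dy": -0.012, "dz": 0, "rx": 0, "ry": 0, "rz": 0}, {"dx": 0.038, "dy": -0.012, "dz": 0, "rx": 0, "ry": 0, "rz": 0}, {"dx": 0.038, "dy": -0.012, "dz": 0, "rx": 0, "ry": 0, "rz": 0}])

```text
clock: 10.28
tcp_pos: [519.9, 202.6, 314.1]
ee_rot: [[0.378, 0.926, -0.002], [0.926, -0.378, -0.001], [-0.001, -0.001, -1.0]]
force: [1.3, -1.6, 0.1]
width: 64.8
finger_force: 0.0
```

Request:
jog_arm(series=[{"dx": 0.035, "dy": -0.01, "dz": 0, "rx": 0, "ry": 0, "rz": 0}, {"dx": 0.025, "dy": -0.008, "dz": 0, "rx": 0, "ry": 0, "rz": 0}, {"dx": 0, "dy": 0, "dz": 0, "rx": -4.23, "ry": 1.55, "rz": -4.08}, {"dx": 0, "dy": 0, "dz": 0, "rx": -4.23, "ry": 1.55, "rz": -4.08}, {"dx": 0, "dy": 0, "dz": 0, "rx": -4.23, "ry": 1.55, "rz": -4.08}, {"dx": 0, "dy": 0, "dz": 0, "rx": -4.23, "ry": 1.55, "rz": -4.08}, {"dx": 0, "dy": 0, "dz": 0, "rx": -4.23, "ry": 1.55, "rz": -4.08}, {"dx": 0, "dy": 0, "dz": 0, "rx": -4.23, "ry": 1.55, "rz": -4.08}, {"dx": 0, "dy": 0, "dz": 0, "rx": -4.23, "ry": 1.55, "rz": -4.08}, {"dx": 0, "dy": 0, "dz": 0, "rx": 0, "ry": 0, "rz": 0}, {"dx": 0, "dy": 0, "dz": 0, "rx": 0, "ry": 0, "rz": 0}])

```text
clock: 11.2
tcp_pos: [525.8, 262.6, 313.8]
ee_rot: [[-0.134, 0.854, 0.502], [0.99, 0.09, 0.111], [0.05, 0.512, -0.857]]
force: [0.7, -0.3, -0.4]
width: 64.5
finger_force: 0.0
```

```bash
python3 - <<'E'
from snap import *
from go import *
w=snap('wrist','w6')
b=np.load('bots.npz');z=np.load('poses.npz')
R=frame(-b['gd'],z['ly'])
rel(b['gP']+70*b['gd'],R,'pre')
P,d=b['gP'],b['gd']
print('cap top pred',proj(w,P),'h130',proj(w,P-66*d))
cap=proj(w,P)[0]; u,v=(cap-[55,45]).astype(int); u=max(u,0);v=max(v,0); print(u,v)
im=w['img'][v:v+100,u:u+125]; im=np.clip(255*(im/255.)**.6,0,255).astype(np.uint8)
cv2.imwrite('pics/w6.png',cv2.cvtColor(cv2.resize(im,None,fx=6,fy=6,interpolation=cv2.INTER_CUBIC),cv2.COLOR_RGB2BGR))
E
```

```text
pre rotvec deg [-0.216  0.123 -0.232] | then tool shift mm [  1.704 -16.744  39.638] | world now [526.47  262.798 314.024] target [532.024 267.427 271.573]
cap top pred [[239.848 194.315]] h130 [[243.638 176.523]]
184 149
```

View pics/w6.png

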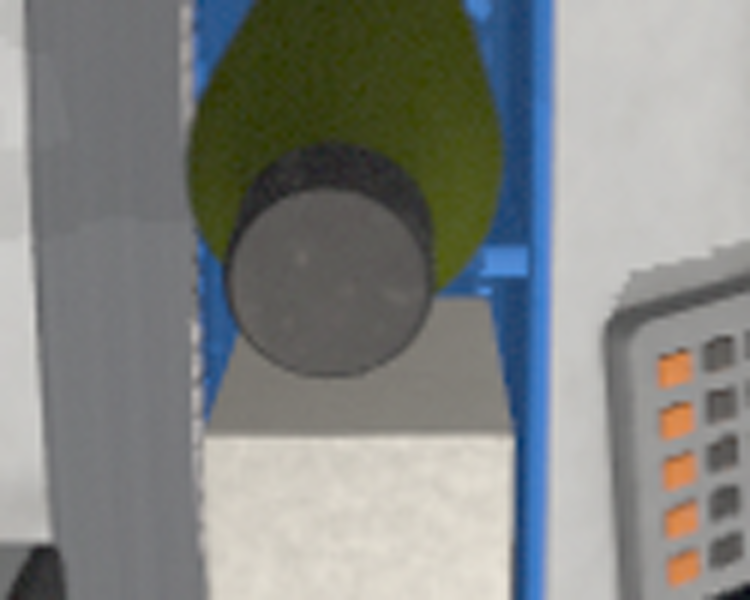

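Request:
jog_arm(series=[{"dx": 0, "dy": -0.006, "dz": 0.01, "rx": 0, "ry": 0, "rz": 0}, {"dx": 0, "dy": -0.006, "dz": 0.015, "rx": 0, "ry": 0, "rz": 0}, {"dx": 0, "dy": -0.005, "dz": 0.015, "rx": 0, "ry": 0, "rz": 0}, {"dx": 0, "dy": 0, "dz": 0.02, "rx": 0, "ry": 0, "rz": 0}, {"dx": 0, "dy": 0, "dz": 0.02, "rx": 0, "ry": 0, "rz": 0}, {"dx": 0, "dy": 0, "dz": 0.016, "rx": 0, "ry": 0, "rz": 0}, {"dx": 0, "dy": 0, "dz": 0.012, "rx": 0, "ry": 0, "rz": 0}, {"dx": 0, "dy": 0, "dz": 0.012, "rx": 0, "ry": 0, "rz": 0}, {"dx": 0, "dy": 0, "dz": 0.006, "rx": 0, "ry": 0, "rz": 0}, {"dx": 0, "dy": 0, "dz": 0, "rx": 0, "ry": 0, "rz": 0}, {"dx": 0, "dy": 0, "dz": 0, "rx": 0, "ry": 0, "rz": 0}])

```text
clock: 12.17
tcp_pos: [575.4, 275.5, 197.0]
ee_rot: [[-0.136, 0.853, 0.504], [0.989, 0.092, 0.112], [0.049, 0.514, -0.856]]
force: [0.3, -0.4, -0.4]
width: 65.3
finger_force: 0.0
```

Request:
jog_arm(series=[{"dx": 0, "dy": 0, "dz": 0, "rx": 0, "ry": 0, "rz": 0}, {"dx": 0, "dy": 0, "dz": 0, "rx": 0, "ry": 0, "rz": 0}, {"dx": 0, "dy": 0, "dz": 0, "rx": 0, "ry": 0, "rz": 0}, {"dx": 0, "dy": 0, "dz": 0, "rx": 0, "ry": 0, "rz": 0}, {"dx": 0, "dy": 0, "dz": 0, "rx": 0, "ry": 0, "rz": 0}, {"dx": 0, "dy": 0, "dz": 0, "rx": 0, "ry": 0, "rz": 0}, {"dx": 0, "dy": 0, "dz": 0, "rx": 0, "ry": 0, "rz": 0}, {"dx": 0, "dy": 0, "dz": 0, "rx": 0, "ry": 0, "rz": 0}], grip=0.015, grip_force=90)

```text
clock: 12.83
tcp_pos: [574.8, 275.5, 197.7]
ee_rot: [[-0.136, 0.853, 0.504], [0.989, 0.092, 0.112], [0.049, 0.514, -0.856]]
force: [-4.6, -0.9, 4.9]
width: 28.2
finger_force: 87.9
```

```bash
python3 - <<'E'
from go import *
b=np.load('bots.npz');z=np.load('poses.npz')
R=frame(-b['gd'],z['ly'])
rel(b['gP'],R,'captop from tcp')
E
```

```text
captop from tcp rotvec deg [-0.114  0.071 -0.096] | then tool shift mm [  1.617   0.911 -15.692] | world now [574.815 275.486 197.744] target [567.429 275.386 211.713]
```

Request:
jog_arm(series=[{"dx": 0, "dy": 0, "dz": -0.004, "rx": 0, "ry": 0, "rz": 0}, {"dx": 0, "dy": 0, "dz": -0.008, "rx": 0, "ry": 0, "rz": 0}, {"dx": 0, "dy": 0, "dz": -0.012, "rx": 0, "ry": 0, "rz": 0}, {"dx": 0, "dy": 0, "dz": -0.014, "rx": 0, "ry": 0, "rz": 0}, {"dx": 0, "dy": 0, "dz": -0.014, "rx": 0, "ry": 0, "rz": 0}, {"dx": 0, "dy": 0, "dz": -0.014, "rx": 0, "ry": 0, "rz": 0}, {"dx": 0, "dy": 0, "dz": -0.014, "rx": 0, "ry": 0, "rz": 0}, {"dx": 0, "dy": 0, "dz": -0.014, "rx": 0, "ry": 0, "rz": 0}, {"dx": 0, "dy": 0, "dz": -0.014, "rx": 0, "ry": 0, "rz": 0}, {"dx": 0, "dy": 0, "dz": -0.01, "rx": 0, "ry": 0, "rz": 0}, {"dx": 0, "dy": 0, "dz": -0.006, "rx": 0, "ry": 0, "rz": 0}, {"dx": 0, "dy": 0, "dz": 0, "rx": 0, "ry": 0, "rz": 0}])

```text
clock: 13.83
tcp_pos: [512.2, 261.5, 304.3]
ee_rot: [[-0.137, 0.852, 0.505], [0.989, 0.092, 0.112], [0.049, 0.515, -0.856]]
force: [0.5, -0.1, -3.5]
width: 28.0
finger_force: 89.5
```

```bash
python3 - <<'E'
from tgt import *
Rv=frame([0,0,-1],rz(t[2])[:,1])
rel(bay(1)+[0,0,180],Rv,'bay1')
E
```

```text
0 [ 564.012 -106.457    6.   ]
1 [ 533.703 -180.493    6.   ]
2 [ 503.395 -254.529    6.   ]
3 [ 473.086 -328.565    6.   ]
bay1 rotvec deg [ 29.575 -10.851  28.604] | then tool shift mm [-400.914  187.36   118.346] | world now [512.201 261.518 304.346] target [ 533.703 -180.493  186.   ]
```

Request:
jog_arm(series=[{"dx": 0, "dy": 0, "dz": -0.003, "rx": 1.85, "ry": -0.68, "rz": 1.79}, {"dx": 0, "dy": 0, "dz": -0.003, "rx": 3.7, "ry": -1.36, "rz": 3.58}, {"dx": 0, "dy": 0, "dz": -0.003, "rx": 3.7, "ry": -1.36, "rz": 3.58}, {"dx": 0, "dy": 0, "dz": -0.003, "rx": 3.7, "ry": -1.36, "rz": 3.58}, {"dx": 0, "dy": 0, "dz": -0.003, "rx": 3.7, "ry": -1.36, "rz": 3.58}, {"dx": 0, "dy": 0, "dz": -0.003, "rx": 3.7, "ry": -1.36, "rz": 3.58}, {"dx": 0, "dy": 0, "dz": 0, "rx": 3.7, "ry": -1.36, "rz": 3.58}, {"dx": 0, "dy": 0, "dz": 0, "rx": 3.7, "ry": -1.36, "rz": 3.58}, {"dx": -0.005, "dy": 0.002, "dz": 0, "rx": 1.85, "ry": -0.68, "rz": 1.79}, {"dx": -0.015, "dy": 0.007, "dz": 0, "rx": 0, "ry": 0, "rz": 0}, {"dx": -0.022, "dy": 0.01, "dz": 0, "rx": 0, "ry": 0, "rz": 0}, {"dx": -0.026, "dy": 0.012, "dz": 0, "rx": 0, "ry": 0, "rz": 0}])

```text
clock: 14.83
tcp_pos: [509.2, 185.6, 318.4]
ee_rot: [[0.378, 0.926, -0.003], [0.926, -0.378, -0.001], [-0.002, -0.003, -1.0]]
force: [0.4, -0.5, -3.1]
width: 28.2
finger_force: 89.5
```

Request:
jog_arm(series=[{"dx": -0.03, "dy": 0.014, "dz": 0, "rx": 0, "ry": 0, "rz": 0}, {"dx": -0.033, "dy": 0.016, "dz": 0, "rx": 0, "ry": 0, "rz": 0}, {"dx": -0.033, "dy": 0.016, "dz": 0, "rx": 0, "ry": 0, "rz": 0}, {"dx": -0.033, "dy": 0.016, "dz": 0, "rx": 0, "ry": 0, "rz": 0}, {"dx": -0.033, "dy": 0.016, "dz": 0, "rx": 0, "ry": 0, "rz": 0}, {"dx": -0.033, "dy": 0.016, "dz": 0, "rx": 0, "ry": 0, "rz": 0}, {"dx": -0.033, "dy": 0.016, "dz": 0, "rx": 0, "ry": 0, "rz": 0}, {"dx": -0.033, "dy": 0.015, "dz": 0, "rx": 0, "ry": 0, "rz": 0}, {"dx": -0.03, "dy": 0.014, "dz": 0, "rx": 0, "ry": 0, "rz": 0}, {"dx": -0.02, "dy": 0.01, "dz": 0, "rx": 0, "ry": 0, "rz": 0}, {"dx": -0.01, "dy": 0.005, "dz": 0, "rx": 0, "ry": 0, "rz": 0}, {"dx": 0, "dy": 0, "dz": 0, "rx": 0, "ry": 0, "rz": 0}])

```text
clock: 15.83
tcp_pos: [529.6, -171.9, 318.6]
ee_rot: [[0.382, 0.924, -0.003], [0.924, -0.382, -0.001], [-0.002, -0.003, -1.0]]
force: [-0.3, 0.8, -2.9]
width: 28.4
finger_force: 89.4
```

```bash
python3 - <<'E'
from snap import *
from tgt import *
w=snap('wrist','w7'); w=snap('wrist','w7')
Rv=frame([0,0,-1],rz(t[2])[:,1])
rel(bay(1)+[0,0,180],Rv,'bay1')
o=w['obs'];R=o['ee_rot'];p=o['tcp_pos']
f=lambda v:(proj(w,p+R@np.array(v,float)))[0]
print(f((0,0,-16)),'base far rim',f((29,0,180)),'sides',f((10,29,110)),f((10,-29,110)))
# column profile along base rim + rows along cap
g=w['img']
u=int(f((29,0,180))[0])
print('col',[(v,tuple(int(x) for x in g[v,u])) for v in range(120,190,4)])
print(o['width'],o['force'])
E
```

```text
0 [ 564.012 -106.457    6.   ]
1 [ 533.703 -180.493    6.   ]
2 [ 503.395 -254.529    6.   ]
3 [ 473.086 -328.565    6.   ]
bay1 rotvec deg [-0.142  0.053 -0.055] | then tool shift mm [ -8.852   8.093 133.224] | world now [ 529.568 -169.234  319.224] target [ 533.703 -180.493  186.   ]
[259.402 276.339] base far rim [258.256 150.414] sides [292.811 184.665] [224.108 184.634]
col [(120, (90, 70, 50)), (124, (94, 73, 51)), (128, (88, 70, 50)), (132, (86, 69, 50)), (136, (73, 58, 41)), (140, (111, 111, 114)), (144, (101, 100, 102)), (148, (26, 24, 25)), (152, (24, 27, 11)), (156, (19, 21, 2)), (160, (20, 21, 2)), (164, (19, 24, 5)), (168, (17, 23, 3)), (172, (20, 22, 3)), (176, (18, 22, 2)), (180, (23, 26, 5)), (184, (21, 24, 3)), (188, (22, 26, 5))]
28.283043654253735 [-0.552  0.633 -3.511]
```

Request:
jog_arm(series=[{"dx": -0.004, "dy": 0.004, "dz": 0, "rx": 0, "ry": 0, "rz": 0}, {"dx": -0.005, "dy": 0.004, "dz": 0.005, "rx": 0, "ry": 0, "rz": 0}, {"dx": 0, "dy": 0, "dz": 0.01, "rx": 0, "ry": 0, "rz": 0}, {"dx": 0, "dy": 0, "dz": 0.018, "rx": 0, "ry": 0, "rz": 0}, {"dx": 0, "dy": 0, "dz": 0.02, "rx": 0, "ry": 0, "rz": 0}, {"dx": 0, "dy": 0, "dz": 0.02, "rx": 0, "ry": 0, "rz": 0}, {"dx": 0, "dy": 0, "dz": 0.02, "rx": 0, "ry": 0, "rz": 0}, {"dx": 0, "dy": 0, "dz": 0.014, "rx": 0, "ry": 0, "rz": 0}, {"dx": 0, "dy": 0, "dz": 0.008, "rx": 0, "ry": 0, "rz": 0}, {"dx": 0, "dy": 0, "dz": 0.004, "rx": 0, "ry": 0, "rz": 0}, {"dx": 0, "dy": 0, "dz": 0, "rx": 0, "ry": 0, "rz": 0}, {"dx": 0, "dy": 0, "dz": 0, "rx": 0, "ry": 0, "rz": 0}])

```text
clock: 16.93
tcp_pos: [533.6, -181.2, 201.4]
ee_rot: [[0.379, 0.925, -0.001], [0.925, -0.379, -0.001], [-0.002, -0.0, -1.0]]
force: [-0.4, -0.8, -3.2]
width: 28.1
finger_force: 89.5
```

Request:
jog_arm(series=[{"dx": 0, "dy": 0, "dz": 0.003, "rx": 0, "ry": 0, "rz": 0}, {"dx": 0, "dy": 0, "dz": 0.003, "rx": 0, "ry": 0, "rz": 0}, {"dx": 0, "dy": 0, "dz": 0.002, "rx": 0, "ry": 0, "rz": 0}, {"dx": 0, "dy": 0, "dz": 0.002, "rx": 0, "ry": 0, "rz": 0}, {"dx": 0, "dy": 0, "dz": 0.001, "rx": 0, "ry": 0, "rz": 0}, {"dx": 0, "dy": 0, "dz": 0, "rx": 0, "ry": 0, "rz": 0}, {"dx": 0, "dy": 0, "dz": 0, "rx": 0, "ry": 0, "rz": 0}])

```text
clock: 17.52
tcp_pos: [533.2, -181.2, 189.7]
ee_rot: [[0.38, 0.925, -0.002], [0.925, -0.38, -0.001], [-0.001, -0.002, -1.0]]
force: [-0.6, 0.6, -2.7]
width: 28.5
finger_force: 89.5
```

Request:
jog_arm(series=[{"dx": 0, "dy": 0, "dz": 0.001, "rx": 0, "ry": 0, "rz": 0}, {"dx": 0, "dy": 0, "dz": 0.001, "rx": 0, "ry": 0, "rz": 0}, {"dx": 0, "dy": 0, "dz": 0, "rx": 0, "ry": 0, "rz": 0}, {"dx": 0, "dy": 0, "dz": 0, "rx": 0, "ry": 0, "rz": 0}])

```text
clock: 17.85
tcp_pos: [533.2, -181.2, 187.6]
ee_rot: [[0.38, 0.925, -0.002], [0.925, -0.38, -0.001], [-0.001, -0.002, -1.0]]
force: [0.5, -0.0, -2.9]
width: 28.1
finger_force: 89.5
```

Request:
jog_arm(series=[{"dx": 0, "dy": 0, "dz": 0.001, "rx": 0, "ry": 0, "rz": 0}, {"dx": 0, "dy": 0, "dz": 0.001, "rx": 0, "ry": 0, "rz": 0}, {"dx": 0, "dy": 0, "dz": 0, "rx": 0, "ry": 0, "rz": 0}, {"dx": 0, "dy": 0, "dz": 0, "rx": 0, "ry": 0, "rz": 0}])

```text
clock: 18.18
tcp_pos: [533.2, -181.2, 185.6]
ee_rot: [[0.38, 0.925, -0.002], [0.925, -0.38, -0.001], [-0.001, -0.002, -1.0]]
force: [0.2, -0.0, -2.7]
width: 28.6
finger_force: 89.5
```

Request:
jog_arm(series=[{"dx": 0, "dy": 0, "dz": 0.001, "rx": 0, "ry": 0, "rz": 0}, {"dx": 0, "dy": 0, "dz": 0.001, "rx": 0, "ry": 0, "rz": 0}, {"dx": 0, "dy": 0, "dz": 0, "rx": 0, "ry": 0, "rz": 0}, {"dx": 0, "dy": 0, "dz": 0, "rx": 0, "ry": 0, "rz": 0}])

```text
clock: 18.52
tcp_pos: [533.1, -181.2, 183.6]
ee_rot: [[0.38, 0.925, -0.002], [0.925, -0.38, -0.001], [-0.001, -0.002, -1.0]]
force: [0.4, 0.3, -3.3]
width: 28.5
finger_force: 89.5
```

Request:
jog_arm(series=[{"dx": 0, "dy": 0, "dz": 0.001, "rx": 0, "ry": 0, "rz": 0}, {"dx": 0, "dy": 0, "dz": 0.001, "rx": 0, "ry": 0, "rz": 0}, {"dx": 0, "dy": 0, "dz": 0, "rx": 0, "ry": 0, "rz": 0}, {"dx": 0, "dy": 0, "dz": 0, "rx": 0, "ry": 0, "rz": 0}])

```text
clock: 18.85
tcp_pos: [533.1, -181.1, 181.6]
ee_rot: [[0.38, 0.925, -0.002], [0.925, -0.38, -0.001], [-0.001, -0.002, -1.0]]
force: [0.5, -0.3, -2.7]
width: 28.5
finger_force: 89.5
```

Request:
jog_arm(series=[{"dx": 0, "dy": 0, "dz": 0.001, "rx": 0, "ry": 0, "rz": 0}, {"dx": 0, "dy": 0, "dz": 0.001, "rx": 0, "ry": 0, "rz": 0}, {"dx": 0, "dy": 0, "dz": 0, "rx": 0, "ry": 0, "rz": 0}, {"dx": 0, "dy": 0, "dz": 0, "rx": 0, "ry": 0, "rz": 0}])

```text
clock: 19.18
tcp_pos: [533.4, -181.3, 180.2]
ee_rot: [[0.38, 0.925, -0.001], [0.925, -0.38, -0.001], [-0.002, -0.0, -1.0]]
force: [-0.3, 0.1, 2.9]
width: 28.6
finger_force: 90.3
```

Request:
jog_arm(series=[{"dx": 0, "dy": 0, "dz": 0, "rx": 0, "ry": 0, "rz": 0}, {"dx": 0, "dy": 0, "dz": 0, "rx": 0, "ry": 0, "rz": 0}, {"dx": 0, "dy": 0, "dz": 0, "rx": 0, "ry": 0, "rz": 0}, {"dx": 0, "dy": 0, "dz": 0, "rx": 0, "ry": 0, "rz": 0}, {"dx": 0, "dy": 0, "dz": -0.008, "rx": 0, "ry": 0, "rz": 0}, {"dx": 0, "dy": 0, "dz": -0.02, "rx": 0, "ry": 0, "rz": 0}, {"dx": 0, "dy": 0, "dz": -0.03, "rx": 0, "ry": 0, "rz": 0}, {"dx": 0, "dy": 0, "dz": -0.035, "rx": 0, "ry": 0, "rz": 0}, {"dx": 0.01, "dy": 0, "dz": -0.03, "rx": 0, "ry": 0, "rz": 0}, {"dx": 0.025, "dy": -0.008, "dz": 0, "rx": 0, "ry": 0, "rz": 0}, {"dx": 0.035, "dy": -0.014, "dz": 0, "rx": 0, "ry": 0, "rz": 0}, {"dx": 0.035, "dy": -0.014, "dz": 0, "rx": 0, "ry": 0, "rz": 0}], grip=0.085)

```text
clock: 20.18
tcp_pos: [539.9, -69.5, 303.5]
ee_rot: [[0.381, 0.924, -0.001], [0.924, -0.381, -0.001], [-0.001, -0.0, -1.0]]
force: [-0.3, -0.4, -0.6]
width: 85.3
finger_force: 0.0
```

```bash
python3 - <<'E'
from snap import *
from tgt import *
R=frame(-z['ax'],z['ly'])
top=z['o']+110*z['ax']+28.5*z['fl']-.5*z['ly']
print(top)
rel(top+80*z['ax'],R,'pre')
o=ctrl.get_obs(); print('in current axes',o['ee_rot'].T@(top+80*z['ax']-o['tcp_pos']))
w=snap('scene','s2')
for i in (1,3): print(i,'scene cap pred',proj(w,bay(i)+[0,0,190 if i==1 else 160]))
hsv=cv2.cvtColor(w['img'],cv2.COLOR_RGB2HSV)
cv2.imwrite('pics/s2.png',cv2.cvtColor(cv2.resize(w['img'][120:300,240:460],None,fx=3.3,fy=3.3,interpolation=cv2.INTER_CUBIC),cv2.COLOR_RGB2BGR))
E
```

```text
0 [ 564.012 -106.457    6.   ]
1 [ 533.703 -180.493    6.   ]
2 [ 503.395 -254.529    6.   ]
3 [ 473.086 -328.565    6.   ]
[617.847 206.949 142.496]
pre rotvec deg [-27.424   7.068 -28.08 ] | then tool shift mm [266.331  19.529 112.674] | world now [539.895 -69.525 303.484] target [580.55  202.859 213.137]
in current axes [267.428 -66.251  90.012]
1 scene cap pred [[334.942 166.499]]
3 scene cap pred [[383.744 208.687]]
```

Request:
jog_arm(series=[{"dx": 0.033, "dy": -0.008, "dz": 0, "rx": 0, "ry": 0, "rz": 0}, {"dx": 0.038, "dy": -0.009, "dz": 0, "rx": 0, "ry": 0, "rz": 0}, {"dx": 0.038, "dy": -0.009, "dz": 0, "rx": 0, "ry": 0, "rz": 0}, {"dx": 0.038, "dy": -0.009, "dz": 0, "rx": 0, "ry": 0, "rz": 0}, {"dx": 0.038, "dy": -0.009, "dz": 0, "rx": 0, "ry": 0, "rz": 0}, {"dx": 0.03, "dy": -0.007, "dz": 0, "rx": -4.57, "ry": 1.18, "rz": -4.68}, {"dx": 0, "dy": 0, "dz": 0, "rx": -4.57, "ry": 1.18, "rz": -4.68}, {"dx": 0, "dy": 0, "dz": 0, "rx": -4.57, "ry": 1.18, "rz": -4.68}, {"dx": 0, "dy": 0, "dz": 0, "rx": -4.57, "ry": 1.18, "rz": -4.68}, {"dx": 0, "dy": 0, "dz": 0, "rx": -4.57, "ry": 1.18, "rz": -4.68}, {"dx": 0, "dy": 0, "dz": 0, "rx": -4.57, "ry": 1.18, "rz": -4.68}, {"dx": 0, "dy": 0, "dz": 0, "rx": 0, "ry": 0, "rz": 0}])

```text
clock: 21.23
tcp_pos: [572.7, 147.9, 302.4]
ee_rot: [[-0.114, 0.877, 0.466], [0.994, 0.1, 0.053], [-0.0, 0.469, -0.883]]
force: [0.3, -0.2, 0.4]
width: 85.2
finger_force: 0.0
```

```bash
python3 - <<'E'
from snap import *
from tgt import *
w=snap('wrist','w8'); w=snap('wrist','w8')
R=frame(-z['ax'],z['ly'])
top=z['o']+110*z['ax']+28.5*z['fl']-.5*z['ly']
rel(top+60*z['ax'],R,'pre')
pc=np.array([proj(w,top+sx*30*z['fl']+sy*23*z['ly'])[0] for sx,sy in((-1,1),(1,1),(1,-1),(-1,-1))]); print(pc,pc.mean(0))
g=w['img'].astype(int); m=((g.min(2)>120)&(g.max(2)-g.min(2)<45)).astype(np.uint8)
n,lab,st,ce=cv2.connectedComponentsWithStats(m)
l=lab[tuple(pc.mean(0).round().astype(int)[::-1])]; print(l,st[l],ce[l])
c=pc.mean(0).round().astype(int)
print('row',[(u,tuple(g[c[1],u])) for u in range(c[0]-50,c[0]+51,4)])
print('col',[(v,tuple(g[v,c[0]])) for v in range(c[1]-44,c[1]+45,4)])
E
```

```text
0 [ 564.012 -106.457    6.   ]
1 [ 533.703 -180.493    6.   ]
2 [ 503.395 -254.529    6.   ]
3 [ 473.086 -328.565    6.   ]
pre rotvec deg [-0.157 -0.052 -0.087] | then tool shift mm [ 54.048 -31.338 105.147] | world now [574.248 147.797 303.037] target [589.874 203.882 195.476]
[[198.079 106.709]
 [258.124 105.528]
 [258.111 151.2  ]
 [199.336 151.743]] [228.413 128.795]
11 [ 196  106   59   45 2610] [225.279 128.216]
row [(178, (np.int64(63), np.int64(64), np.int64(66))), (182, (np.int64(62), np.int64(64), np.int64(65))), (186, (np.int64(63), np.int64(63), np.int64(65))), (190, (np.int64(62), np.int64(62), np.int64(64))), (194, (np.int64(63), np.int64(64), np.int64(67))), (198, (np.int64(163), np.int64(157), np.int64(143))), (202, (np.int64(167), np.int64(160), np.int64(147))), (206, (np.int64(164), np.int64(158), np.int64(145))), (210, (np.int64(159), np.int64(153), np.int64(140))), (214, (np.int64(163), np.int64(157), np.int64(144))), (218, (np.int64(170), np.int64(165), np.int64(151))), (222, (np.int64(169), np.int64(162), np.int64(149))), (226, (np.int64(173), np.int64(166), np
[... 1216 characters left out ...]
.int64(142))), (125, (np.int64(170), np.int64(163), np.int64(150))), (129, (np.int64(179), np.int64(172), np.int64(158))), (133, (np.int64(170), np.int64(164), np.int64(150))), (137, (np.int64(178), np.int64(171), np.int64(157))), (141, (np.int64(180), np.int64(173), np.int64(159))), (145, (np.int64(172), np.int64(165), np.int64(151))), (149, (np.int64(188), np.int64(180), np.int64(166))), (153, (np.int64(8), np.int64(36), np.int64(79))), (157, (np.int64(12), np.int64(33), np.int64(68))), (161, (np.int64(11), np.int64(32), np.int64(66))), (165, (np.int64(28), np.int64(75), np.int64(155))), (169, (np.int64(30), np.int64(74), np.int64(153))), (173, (np.int64(30), np.int64(76), np.int64(157)))]
```

Request:
jog_arm(series=[{"dx": 0.012, "dy": -0.008, "dz": 0.01, "rx": 0, "ry": 0, "rz": 0}, {"dx": 0.014, "dy": -0.009, "dz": 0.015, "rx": 0, "ry": 0, "rz": 0}, {"dx": 0.014, "dy": -0.009, "dz": 0.015, "rx": 0, "ry": 0, "rz": 0}, {"dx": 0.014, "dy": -0.0083, "dz": 0.018, "rx": 0, "ry": 0, "rz": 0}, {"dx": 0, "dy": 0, "dz": 0.022, "rx": 0, "ry": 0, "rz": 0}, {"dx": 0, "dy": 0, "dz": 0.025, "rx": 0, "ry": 0, "rz": 0}, {"dx": 0, "dy": 0, "dz": 0.022, "rx": 0, "ry": 0, "rz": 0}, {"dx": 0, "dy": 0, "dz": 0.018, "rx": 0, "ry": 0, "rz": 0}, {"dx": 0, "dy": 0, "dz": 0, "rx": 0, "ry": 0, "rz": 0}, {"dx": 0, "dy": 0, "dz": 0, "rx": 0, "ry": 0, "rz": 0}])

```text
clock: 22.17
tcp_pos: [606.4, 206.0, 157.8]
ee_rot: [[-0.109, 0.88, 0.463], [0.994, 0.096, 0.052], [0.001, 0.466, -0.885]]
force: [0.6, 0.1, -0.2]
width: 84.9
finger_force: 0.0
```

```bash
python3 - <<'E'
from snap import *
from tgt import *
w=snap('wrist','w9')
R=frame(-z['ax'],z['ly'])
top=z['o']+110*z['ax']+25.5*z['fl']-.5*z['ly']
rel(top-20*z['ax'],R,'grasp')
pc=np.array([proj(w,top+sx*30*z['fl']+sy*23*z['ly'])[0] for sx,sy in((-1,1),(1,1),(1,-1),(-1,-1))]); print(pc,pc.mean(0))
g=w['img'].astype(int); m=((g.min(2)>120)&(g.max(2)-g.min(2)<45)).astype(np.uint8)
n,lab,st,ce=cv2.connectedComponentsWithStats(m)
l=lab[tuple(pc.mean(0).round().astype(int)[::-1])]; print(l,st[l],ce[l])
E
```

```text
0 [ 564.012 -106.457    6.   ]
1 [ 533.703 -180.493    6.   ]
2 [ 503.395 -254.529    6.   ]
3 [ 473.086 -328.565    6.   ]
grasp rotvec deg [-0.077 -0.073  0.012] | then tool shift mm [-0.364 -0.509 39.893] | world now [606.343 206.054 158.9  ] target [624.538 207.682 123.429]
[[203.614 205.349]
 [314.15  205.494]
 [308.549 277.716]
 [208.875 277.583]] [258.797 241.535]
11 [ 204  207  111   72 7542] [258.94  242.014]
```

Aligned to under a pixel. Go in 40 mm and close.

Request:
jog_arm(series=[{"dx": 0, "dy": 0, "dz": 0.008, "rx": 0, "ry": 0, "rz": 0}, {"dx": 0, "dy": 0, "dz": 0.01, "rx": 0, "ry": 0, "rz": 0}, {"dx": 0, "dy": 0, "dz": 0.01, "rx": 0, "ry": 0, "rz": 0}, {"dx": 0, "dy": 0, "dz": 0.008, "rx": 0, "ry": 0, "rz": 0}, {"dx": 0, "dy": 0, "dz": 0.004, "rx": 0, "ry": 0, "rz": 0}, {"dx": 0, "dy": 0, "dz": 0, "rx": 0, "ry": 0, "rz": 0}, {"dx": 0, "dy": 0, "dz": 0, "rx": 0, "ry": 0, "rz": 0}])

```text
clock: 22.8
tcp_pos: [624.4, 208.0, 122.6]
ee_rot: [[-0.111, 0.879, 0.465], [0.994, 0.098, 0.052], [0.001, 0.468, -0.884]]
force: [-0.3, -0.7, 0.9]
width: 85.1
finger_force: 0.0
```

Request:
jog_arm(series=[{"dx": 0, "dy": 0, "dz": 0, "rx": 0, "ry": 0, "rz": 0}, {"dx": 0, "dy": 0, "dz": 0, "rx": 0, "ry": 0, "rz": 0}, {"dx": 0, "dy": 0, "dz": 0, "rx": 0, "ry": 0, "rz": 0}, {"dx": 0, "dy": 0, "dz": 0, "rx": 0, "ry": 0, "rz": 0}, {"dx": 0, "dy": 0, "dz": 0, "rx": 0, "ry": 0, "rz": 0}, {"dx": 0, "dy": 0, "dz": 0, "rx": 0, "ry": 0, "rz": 0}, {"dx": 0, "dy": 0, "dz": 0, "rx": 0, "ry": 0, "rz": 0}], grip=0.04, grip_force=60)

```text
clock: 23.38
tcp_pos: [625.1, 208.2, 124.3]
ee_rot: [[-0.111, 0.877, 0.468], [0.994, 0.097, 0.053], [0.001, 0.471, -0.882]]
force: [0.4, -0.4, 5.9]
width: 58.9
finger_force: 64.5
```

Request:
jog_arm(series=[{"dx": 0, "dy": 0, "dz": -0.004, "rx": 0, "ry": 0, "rz": 0}, {"dx": 0, "dy": 0, "dz": -0.008, "rx": 0, "ry": 0, "rz": 0}, {"dx": 0, "dy": 0, "dz": -0.012, "rx": 0, "ry": 0, "rz": 0}, {"dx": 0, "dy": 0, "dz": -0.016, "rx": 0, "ry": 0, "rz": 0}, {"dx": 0, "dy": 0, "dz": -0.018, "rx": 0, "ry": 0, "rz": 0}, {"dx": 0, "dy": 0, "dz": -0.018, "rx": 0, "ry": 0, "rz": 0}, {"dx": 0, "dy": 0, "dz": -0.018, "rx": 0, "ry": 0, "rz": 0}, {"dx": 0, "dy": 0, "dz": -0.018, "rx": 0, "ry": 0, "rz": 0}, {"dx": 0, "dy": 0, "dz": -0.018, "rx": 0, "ry": 0, "rz": 0}, {"dx": 0, "dy": 0, "dz": -0.018, "rx": 0, "ry": 0, "rz": 0}, {"dx": 0, "dy": 0, "dz": -0.018, "rx": 0, "ry": 0, "rz": 0}, {"dx": 0, "dy": 0, "dz": -0.012, "rx": 0, "ry": 0, "rz": 0}])

```text
clock: 24.38
tcp_pos: [540.5, 198.6, 281.2]
ee_rot: [[-0.111, 0.879, 0.465], [0.994, 0.098, 0.053], [0.001, 0.468, -0.884]]
force: [0.1, 0.8, -1.3]
width: 59.4
finger_force: 66.5
```

```bash
python3 - <<'E'
from tgt import *
Rv=frame([0,0,-1],rz(t[2])[:,1])
rel(bay(2)+[0,0,90],Rv,'bay2')
print(ctrl.get_obs()['width'])
E
```

```text
0 [ 564.012 -106.457    6.   ]
1 [ 533.703 -180.493    6.   ]
2 [ 503.395 -254.529    6.   ]
3 [ 473.086 -328.565    6.   ]
bay2 rotvec deg [27.284 -7.005 28.049] | then tool shift mm [-433.404  137.364  185.227] | world now [540.47  198.608 281.227] target [ 503.395 -254.529   96.   ]
59.375105680903886
```

```bash
python3 - <<'E'
from tgt import *
print(ctrl.get_obs()['q'])
Rv=frame([0,0,-1],-rz(t[2])[:,1])
rel(bay(2)+[0,0,90],Rv,'bay2 flipped')
E
```

```text
0 [ 564.012 -106.457    6.   ]
1 [ 533.703 -180.493    6.   ]
2 [ 503.395 -254.529    6.   ]
3 [ 473.086 -328.565    6.   ]
[ 0.155  0.222  1.5   -0.025  0.933  0.054]
bay2 flipped rotvec deg [   9.395   36.594 -147.477] | then tool shift mm [ 433.404 -137.364  185.227] | world now [540.47  198.608 281.227] target [ 503.395 -254.529   96.   ]
```

Request:
jog_arm(series=[{"dx": 0, "dy": 0, "dz": -0.004, "rx": 1.95, "ry": -0.5, "rz": 2.0}, {"dx": 0, "dy": 0, "dz": -0.006, "rx": 3.9, "ry": -1.0, "rz": 4.01}, {"dx": 0, "dy": 0, "dz": -0.006, "rx": 3.9, "ry": -1.0, "rz": 4.01}, {"dx": 0, "dy": 0, "dz": -0.006, "rx": 3.9, "ry": -1.0, "rz": 4.01}, {"dx": 0, "dy": 0, "dz": -0.006, "rx": 3.9, "ry": -1.0, "rz": 4.01}, {"dx": 0, "dy": 0, "dz": -0.006, "rx": 3.9, "ry": -1.0, "rz": 4.01}, {"dx": 0, "dy": 0, "dz": -0.006, "rx": 3.9, "ry": -1.0, "rz": 4.01}, {"dx": 0, "dy": 0, "dz": -0.006, "rx": 1.95, "ry": -0.5, "rz": 2.0}, {"dx": 0, "dy": 0, "dz": -0.004, "rx": 0, "ry": 0, "rz": 7}, {"dx": 0, "dy": 0, "dz": 0, "rx": 0, "ry": 0, "rz": 7}, {"dx": 0, "dy": 0, "dz": 0, "rx": 0, "ry": 0, "rz": 7}, {"dx": 0, "dy": 0, "dz": 0, "rx": 0, "ry": 0, "rz": 7}])

```text
clock: 25.38
tcp_pos: [529.2, 198.1, 327.6]
ee_rot: [[0.773, 0.634, -0.002], [0.634, -0.773, -0.0], [-0.001, -0.001, -1.0]]
force: [-0.5, 0.7, -2.0]
width: 58.9
finger_force: 66.5
```

Request:
jog_arm(series=[{"dx": 0, "dy": 0, "dz": 0, "rx": 0, "ry": 0, "rz": 7}, {"dx": 0, "dy": 0, "dz": 0, "rx": 0, "ry": 0, "rz": 7}, {"dx": 0, "dy": 0, "dz": 0, "rx": 0, "ry": 0, "rz": 7}, {"dx": 0, "dy": 0, "dz": 0, "rx": 0, "ry": 0, "rz": 7}, {"dx": 0, "dy": 0, "dz": 0, "rx": 0, "ry": 0, "rz": 7}, {"dx": 0, "dy": 0, "dz": 0, "rx": 0, "ry": 0, "rz": 7}, {"dx": 0, "dy": 0, "dz": 0, "rx": 0, "ry": 0, "rz": 7}, {"dx": 0, "dy": 0, "dz": 0, "rx": 0, "ry": 0, "rz": 7}, {"dx": 0, "dy": 0, "dz": 0, "rx": 0, "ry": 0, "rz": 7}, {"dx": 0, "dy": 0, "dz": 0, "rx": 0, "ry": 0, "rz": 7}, {"dx": 0, "dy": 0, "dz": 0, "rx": 0, "ry": 0, "rz": 7}, {"dx": 0, "dy": 0, "dz": 0, "rx": 0, "ry": 0, "rz": 0}])

```text
clock: 26.38
tcp_pos: [529.2, 198.2, 327.6]
ee_rot: [[0.793, -0.609, -0.002], [-0.609, -0.793, -0.0], [-0.001, 0.001, -1.0]]
force: [-0.3, 1.1, -1.4]
width: 59.5
finger_force: 66.4
```

```bash
python3 - <<'E'
from tgt import *
o=ctrl.get_obs();print(o['q'],o['ee_rot'],o['tcp_pos'],o['width'])
print('shift in tool axes',o['ee_rot'].T@(bay(2)+[0,0,90]-o['tcp_pos']))
E
```

```text
0 [ 564.012 -106.457    6.   ]
1 [ 533.703 -180.493    6.   ]
2 [ 503.395 -254.529    6.   ]
3 [ 473.086 -328.565    6.   ]
[0.149 0.366 1.078 0.    1.7   2.374] [[ 0.793 -0.609 -0.002]
 [-0.609 -0.793 -0.   ]
 [-0.001  0.001 -1.   ]] [529.189 198.151 327.604] 59.454407703178596
shift in tool axes [255.549 374.503 231.661]
```

Request:
jog_arm(series=[{"dx": 0.012, "dy": 0.018, "dz": 0, "rx": 0, "ry": 0, "rz": 0}, {"dx": 0.021, "dy": 0.031, "dz": 0, "rx": 0, "ry": 0, "rz": 0}, {"dx": 0.021, "dy": 0.031, "dz": 0, "rx": 0, "ry": 0, "rz": 0}, {"dx": 0.021, "dy": 0.031, "dz": 0, "rx": 0, "ry": 0, "rz": 0}, {"dx": 0.021, "dy": 0.031, "dz": 0, "rx": 0, "ry": 0, "rz": 0}, {"dx": 0.021, "dy": 0.031, "dz": 0, "rx": 0, "ry": 0, "rz": 0}, {"dx": 0.021, "dy": 0.031, "dz": 0, "rx": 0, "ry": 0, "rz": 0}, {"dx": 0.021, "dy": 0.031, "dz": 0, "rx": 0, "ry": 0, "rz": 0}, {"dx": 0.021, "dy": 0.031, "dz": 0, "rx": 0, "ry": 0, "rz": 0}, {"dx": 0.021, "dy": 0.031, "dz": 0, "rx": 0, "ry": 0, "rz": 0}, {"dx": 0.021, "dy": 0.031, "dz": 0, "rx": 0, "ry": 0, "rz": 0}, {"dx": 0.021, "dy": 0.03, "dz": 0, "rx": 0, "ry": 0, "rz": 0}])

```text
clock: 27.38
tcp_pos: [505.4, -235.5, 327.8]
ee_rot: [[0.798, -0.602, -0.001], [-0.602, -0.798, 0.001], [-0.001, -0.0, -1.0]]
force: [1.1, -0.6, -0.6]
width: 58.5
finger_force: 66.6
```

Request:
jog_arm(series=[{"dx": 0.012, "dy": 0.018, "dz": 0, "rx": 0, "ry": 0, "rz": 0}, {"dx": 0, "dy": 0, "dz": 0, "rx": 0, "ry": 0, "rz": 6.5}, {"dx": 0, "dy": 0, "dz": 0, "rx": 0, "ry": 0, "rz": 6.5}, {"dx": 0, "dy": 0, "dz": 0, "rx": 0, "ry": 0, "rz": 6.5}, {"dx": 0, "dy": 0, "dz": 0, "rx": 0, "ry": 0, "rz": 6.5}, {"dx": 0, "dy": 0, "dz": 0, "rx": 0, "ry": 0, "rz": 6.5}, {"dx": 0, "dy": 0, "dz": 0, "rx": 0, "ry": 0, "rz": 6.5}, {"dx": 0, "dy": 0, "dz": 0, "rx": 0, "ry": 0, "rz": 6.5}, {"dx": 0, "dy": 0, "dz": 0, "rx": 0, "ry": 0, "rz": 6.5}, {"dx": 0, "dy": 0, "dz": 0, "rx": 0, "ry": 0, "rz": 6.5}, {"dx": 0, "dy": 0, "dz": 0, "rx": 0, "ry": 0, "rz": 6.5}, {"dx": 0, "dy": 0, "dz": 0, "rx": 0, "ry": 0, "rz": 0}])

```text
clock: 28.38
tcp_pos: [504.6, -255.2, 327.7]
ee_rot: [[-0.213, -0.977, -0.001], [-0.977, 0.213, 0.001], [-0.001, 0.001, -1.0]]
force: [-0.9, -1.0, -0.9]
width: 59.1
finger_force: 66.4
```

```bash
python3 - <<'E'
from snap import *
from tgt import *
w=snap('wrist','w10')
o=ctrl.get_obs();R=o['ee_rot'];print(o['q'],R,o['tcp_pos'],o['width'])
print('shift in tool axes',R.T@(bay(2)+[0,0,90]-o['tcp_pos']))
print('yaw off tray deg',np.degrees(np.arctan2(R[1,0],R[0,0])-np.arctan2(*(-rz(t[2])[[1,0],1]))))
f=lambda v:(proj(w,o['tcp_pos']+R@np.array(v,float))/.64)[0]
print('carton bottom corners',f((23,30,90)),f((23,-30,90)),'top',f((23,30,-20)),f((23,-30,-20)))
print('amber cap',proj(w,bay(3)+[0,0,167])/.64,'bay2 inner corners top',[ (proj(w,bay(2)+rz(t[2])@[a,c,26])/.64)[0] for a in(-37,37) for c in(-37,37)])
cv2.imwrite('pics/w10.png',cv2.cvtColor(cv2.resize(w['img'],(800,600),interpolation=cv2.INTER_CUBIC),cv2.COLOR_RGB2BGR))
hsv=cv2.cvtColor(w['img'],cv2.COLOR_RGB2HSV); m=((hsv[...,0]>20)&(hsv[...,0]<30)&(hsv[...,1]>180)&(hsv[...,2]>140)).astype(np.uint8)
n,_,st,ce=cv2.connectedComponentsWithStats(m); print([(s[4],c/.64) for s,c in zip(st[1:],ce[1:]) if s[4]>100])
E
```

```text
0 [ 564.012 -106.457    6.   ]
1 [ 533.703 -180.493    6.   ]
2 [ 503.395 -254.529    6.   ]
3 [ 473.086 -328.565    6.   ]
[-0.678  0.366  1.077  0.     1.7    2.673] [[-0.208 -0.978 -0.001]
 [-0.978  0.208  0.001]
 [-0.001  0.001 -1.   ]] [ 504.622 -255.247  327.705] 58.99379709106068
shift in tool axes [ -0.296   1.169 231.706]
yaw off tray deg 10.276495699070976
carton bottom corners [460.679 273.698] [338.727 274.329] top [509.716 365.609] [286.21  366.474]
amber cap [[425.171 161.829]] bay2 inner corners top [array([448.544, 217.315]), array([433.509, 293.384]), array([369.32 , 203.353]), array([356.935, 280.387])]
[(np.int32(591), array([418.988, 152.747]))]
```

Request:
jog_arm(series=[{"dx": 0, "dy": 0.001, "dz": 0.008, "rx": 0, "ry": 0, "rz": 5}, {"dx": 0, "dy": 0, "dz": 0.016, "rx": 0, "ry": 0, "rz": 0}, {"dx": 0, "dy": 0, "dz": 0.02, "rx": 0, "ry": 0, "rz": 0}, {"dx": 0, "dy": 0, "dz": 0.02, "rx": 0, "ry": 0, "rz": 0}, {"dx": 0, "dy": 0, "dz": 0.02, "rx": 0, "ry": 0, "rz": 0}, {"dx": 0, "dy": 0, "dz": 0.02, "rx": 0, "ry": 0, "rz": 0}, {"dx": 0, "dy": 0, "dz": 0.02, "rx": 0, "ry": 0, "rz": 0}, {"dx": 0, "dy": 0, "dz": 0.02, "rx": 0, "ry": 0, "rz": 0}, {"dx": 0, "dy": 0, "dz": 0.02, "rx": 0, "ry": 0, "rz": 0}, {"dx": 0, "dy": 0, "dz": 0.018, "rx": 0, "ry": 0, "rz": 0}, {"dx": 0, "dy": 0, "dz": 0.01, "rx": 0, "ry": 0, "rz": 0}, {"dx": 0, "dy": 0, "dz": 0, "rx": 0, "ry": 0, "rz": 0}])

```text
clock: 29.43
tcp_pos: [503.1, -254.6, 134.0]
ee_rot: [[-0.293, -0.956, -0.003], [-0.956, 0.293, 0.003], [-0.002, 0.004, -1.0]]
force: [-0.5, 0.1, -0.3]
width: 59.2
finger_force: 66.5
```

```bash
python3 - <<'E'
from snap import *
from tgt import *
w=snap('wrist','w11')
o=ctrl.get_obs();R=o['ee_rot'];print(o['q'][5],o['tcp_pos'],o['force'])
print('shift in tool axes',R.T@(bay(2)+[0,0,90]-o['tcp_pos']))
f=lambda v:(proj(w,o['tcp_pos']+R@np.array(v,float))/.64)[0]
print('carton bottom corners',f((23,30,90)),f((23,-30,90)),'top',f((23,30,-20)),f((23,-30,-20)))
print('amber cap',proj(w,bay(3)+[0,0,167])/.64,'bay2 divider to bay3',[ (proj(w,bay(2)+rz(t[2])@[a,c,26])/.64)[0] for a in(-37,37) for c in(-37,-43)])
cv2.imwrite('pics/w11.png',cv2.cvtColor(cv2.resize(w['img'],(800,600),interpolation=cv2.INTER_CUBIC),cv2.COLOR_RGB2BGR))
E
```

```text
0 [ 564.012 -106.457    6.   ]
1 [ 533.703 -180.493    6.   ]
2 [ 503.395 -254.529    6.   ]
3 [ 473.086 -328.565    6.   ]
2.761738142658458 [ 503.677 -255.027  135.492] [-0.037  0.271  0.084]
shift in tool axes [-0.359  0.355 39.493]
carton bottom corners [459.636 274.334] [336.885 274.308] top [509.202 368.129] [283.169 367.859]
amber cap [[433.505 141.255]] bay2 divider to bay3 [array([477.051, 249.217]), array([478.478, 237.765]), array([333.083, 236.28 ]), array([333.823, 224.668])]
```

View pics/w11.png

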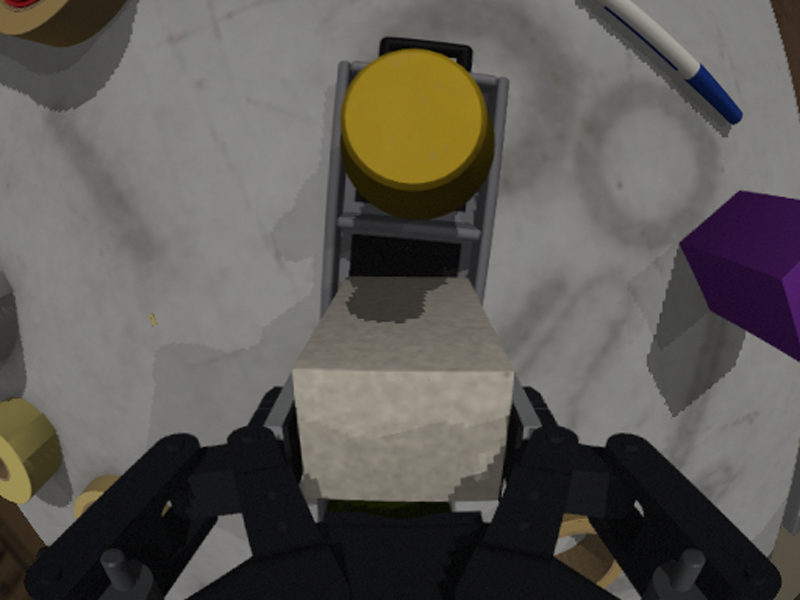

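Request:
jog_arm(series=[{"dx": 0.0025, "dy": 0, "dz": 0.004, "rx": 0, "ry": 0, "rz": 0}, {"dx": 0, "dy": 0, "dz": 0.007, "rx": 0, "ry": 0, "rz": 0}, {"dx": 0, "dy": 0, "dz": 0.007, "rx": 0, "ry": 0, "rz": 0}, {"dx": 0, "dy": 0, "dz": 0.006, "rx": 0, "ry": 0, "rz": 0}, {"dx": 0, "dy": 0, "dz": 0.005, "rx": 0, "ry": 0, "rz": 0}, {"dx": 0, "dy": 0, "dz": 0.003, "rx": 0, "ry": 0, "rz": 0}, {"dx": 0, "dy": 0, "dz": 0.002, "rx": 0, "ry": 0, "rz": 0}, {"dx": 0, "dy": 0, "dz": 0.001, "rx": 0, "ry": 0, "rz": 0}, {"dx": 0, "dy": 0, "dz": 0, "rx": 0, "ry": 0, "rz": 0}, {"dx": 0, "dy": 0, "dz": 0, "rx": 0, "ry": 0, "rz": 0}])

```text
clock: 30.32
tcp_pos: [503.2, -257.6, 101.1]
ee_rot: [[-0.297, -0.955, 0.0], [-0.955, 0.297, -0.0], [-0.0, -0.0, -1.0]]
force: [0.1, 1.1, -0.9]
width: 59.3
finger_force: 66.5
```

Request:
jog_arm(series=[{"dx": 0, "dy": 0, "dz": 0.001, "rx": 0, "ry": 0, "rz": 0}, {"dx": 0, "dy": 0, "dz": 0.001, "rx": 0, "ry": 0, "rz": 0}, {"dx": 0, "dy": 0, "dz": 0, "rx": 0, "ry": 0, "rz": 0}, {"dx": 0, "dy": 0, "dz": 0, "rx": 0, "ry": 0, "rz": 0}])

```text
clock: 30.65
tcp_pos: [503.1, -257.6, 98.9]
ee_rot: [[-0.297, -0.955, 0.0], [-0.955, 0.297, 0.0], [-0.0, -0.0, -1.0]]
force: [-0.6, 0.2, -1.5]
width: 59.3
finger_force: 66.5
```

Request:
jog_arm(series=[{"dx": 0, "dy": 0, "dz": 0.001, "rx": 0, "ry": 0, "rz": 0}, {"dx": 0, "dy": 0, "dz": 0.001, "rx": 0, "ry": 0, "rz": 0}, {"dx": 0, "dy": 0, "dz": 0, "rx": 0, "ry": 0, "rz": 0}, {"dx": 0, "dy": 0, "dz": 0, "rx": 0, "ry": 0, "rz": 0}])

```text
clock: 30.98
tcp_pos: [503.1, -257.6, 96.9]
ee_rot: [[-0.297, -0.955, 0.0], [-0.955, 0.297, 0.0], [-0.0, 0.0, -1.0]]
force: [-0.7, -0.9, -1.7]
width: 58.9
finger_force: 66.5
```

Request:
jog_arm(series=[{"dx": 0, "dy": 0, "dz": 0.001, "rx": 0, "ry": 0, "rz": 0}, {"dx": 0, "dy": 0, "dz": 0.0005, "rx": 0, "ry": 0, "rz": 0}, {"dx": 0, "dy": 0, "dz": 0, "rx": 0, "ry": 0, "rz": 0}, {"dx": 0, "dy": 0, "dz": 0, "rx": 0, "ry": 0, "rz": 0}])

```text
clock: 31.32
tcp_pos: [503.1, -257.6, 95.4]
ee_rot: [[-0.297, -0.955, 0.0], [-0.955, 0.297, 0.0], [-0.0, -0.0, -1.0]]
force: [0.0, 0.7, -0.6]
width: 59.2
finger_force: 66.5
```

Request:
jog_arm(series=[{"dx": 0, "dy": 0, "dz": 0.001, "rx": 0, "ry": 0, "rz": 0}, {"dx": 0, "dy": 0, "dz": 0.001, "rx": 0, "ry": 0, "rz": 0}, {"dx": 0, "dy": 0, "dz": 0, "rx": 0, "ry": 0, "rz": 0}, {"dx": 0, "dy": 0, "dz": 0, "rx": 0, "ry": 0, "rz": 0}])

```text
clock: 31.65
tcp_pos: [503.2, -257.6, 94.8]
ee_rot: [[-0.297, -0.955, 0.001], [-0.955, 0.297, -0.001], [0.0, -0.001, -1.0]]
force: [-2.7, 2.4, 11.3]
width: 59.5
finger_force: 67.9
```

Request:
jog_arm(series=[{"dx": 0, "dy": 0, "dz": 0, "rx": 0, "ry": 0, "rz": 0}, {"dx": 0, "dy": 0, "dz": 0, "rx": 0, "ry": 0, "rz": 0}, {"dx": 0, "dy": 0, "dz": 0, "rx": 0, "ry": 0, "rz": 0}, {"dx": 0, "dy": 0, "dz": -0.006, "rx": 0, "ry": 0, "rz": 0}, {"dx": 0, "dy": 0, "dz": -0.015, "rx": 0, "ry": 0, "rz": 0}, {"dx": 0, "dy": 0, "dz": -0.025, "rx": 0, "ry": 0, "rz": 0}, {"dx": 0, "dy": 0, "dz": -0.03, "rx": 0, "ry": 0, "rz": 0}, {"dx": 0, "dy": 0, "dz": -0.03, "rx": 0, "ry": 0, "rz": 0}, {"dx": 0, "dy": 0, "dz": -0.03, "rx": 0, "ry": 0, "rz": 0}, {"dx": 0, "dy": 0, "dz": -0.03, "rx": 0, "ry": 0, "rz": 0}, {"dx": 0, "dy": 0, "dz": -0.03, "rx": 0, "ry": 0, "rz": 0}, {"dx": 0, "dy": 0, "dz": -0.02, "rx": 0, "ry": 0, "rz": 0}], grip=0.085)

```text
clock: 32.65
tcp_pos: [503.2, -257.6, 312.9]
ee_rot: [[-0.297, -0.955, 0.003], [-0.955, 0.297, -0.002], [0.001, -0.004, -1.0]]
force: [0.2, -0.1, -0.6]
width: 84.9
finger_force: 0.0
```

```bash
python3 - <<'E'
from snap import *
from tgt import *
s=snap('scene','s3'); d=snap('side','d3')
for n,c in (('scene',s),('side',d)):
    hsv=cv2.cvtColor(c['img'],cv2.COLOR_RGB2HSV).astype(int); g=c['img'].astype(int)
    # expected silhouettes via model cylinders; fraction of pixels of the expected colour
    def hull(b,r,h0,h1):
        P=[b+[r*np.cos(a),r*np.sin(a),h] for a in np.linspace(0,6.28,24) for h in (h0,h1)]
        m=np.zeros(g.shape[:2],np.uint8); cv2.fillConvexPoly(m,cv2.convexHull(proj(c,P).astype(np.float32)).round().astype(np.int32),1); return m>0
    for lab,b,r,H,cap in(('green',bay(1),29,196,25),('amber',bay(3),26,167,22)):
        mc=hull(b,15,H-cap,H); mb=hull(b,r,40,H*.6)
        print(n,lab,'cap mean rgb',g[mc].mean(0),'std',g[mc].std(0).mean(),'body',g[mb].mean(0))
    mw=np.zeros(g.shape[:2],np.uint8); Rt=rz(t[2]); P=[bay(2)+Rt@[a*30,e*23,h] for a in(-1,1) for e in(-1,1) for h in(60,110)]
    cv2.fillConvexPoly(mw,cv2.convexHull(proj(c,P).astype(np.float32)).round().astype(np.int32),1)
    print(n,'carton',g[mw>0].mean(0),g[mw>0].std(0))
    cm=((hsv[...,0]>20)&(hsv[...,0]<32)&(hsv[...,1]>150)&(hsv[...,2]>120)).astype(np.uint8)
    k,_,st,ce=cv2.connectedComponentsWithStats(cm); print('yellow blobs',[(x[4],y) for x,y in zip(st[1:],ce[1:]) if x[4]>20],'pred amber cap',proj(c,bay(3)+[0,0,158]))
    dk=((g.max(2)<60)).astype(np.uint8)
    q=proj(c,bay(1)+[0,0,184])[0]; u,v=q.astype(int); sub=dk[v-12:v+13,u-14:u+15]; ys,xs=np.nonzero(sub); print('green cap pred',q,'dark centroid',xs.mean()+u-14,ys.mean()+v-12)
print(ctrl.get_obs()['tcp_pos'],ctrl.get_obs()['clock'])
o=np.hstack([cv2.resize(s['img'][130:300,250:450],(400,340)),cv2.resize(d['img'][130:300,250:450],(400,340))]); cv2.imwrite('pics/final.png',cv2.cvtColor(o,cv2.COLOR_RGB2BGR))
E
```

```text
0 [ 564.012 -106.457    6.   ]
1 [ 533.703 -180.493    6.   ]
2 [ 503.395 -254.529    6.   ]
3 [ 473.086 -328.565    6.   ]
scene green cap mean rgb [72.667 67.694 48.5  ] std 59.54000388432766 body [71.959 75.05  47.684]
scene amber cap mean rgb [170.712 153.005  69.892] std 62.619528741359034 body [87.706 79.408 41.395]
scene carton [150.167 148.372 132.93 ] [77.681 76.803 70.613]
yellow blobs [(np.int32(89), array([465.348, 161.135])), (np.int32(125), array([387.76 , 210.024]))] pred amber cap [[383.566 209.357]]
green cap pred [334.62  168.492] dark centroid 336.7909090909091 170.0090909090909
side green cap mean rgb [63.757 58.081 50.928] std 12.196271736325889 body [82.705 82.051 67.189]
side amber cap mean rgb [134.786 119.53   62.915] std 23.016510326349135 body [96.332 90.942 71.622]
side carton [123.634 120.398 110.727] [41.84  41.005 37.941]
yellow blobs [(np.int32(35), array([414.057, 153.571])), (np.int32(55), array([355.382, 180.873]))] pred amber cap [[352.505 180.245]]
green cap pred [312.748 159.23 ] dark centroid 313.8829787234043 164.14893617021278
[ 503.719 -258.06   313.46 ] 32.75
```

```bash
python3 - <<'E'
from snap import *
from tgt import *
w=snap('wrist','w12'); g=w['img'].astype(int); o=w['obs']
c=np.array([503.1,-257.6,116]); R=o['ee_rot']
pc=np.array([proj(w,c+R@[sx*23,sy*30,0])[0] for sx,sy in((-1,1),(1,1),(1,-1),(-1,-1))]); print(pc)
m=((g.min(2)>95)&(g.max(2)-g.min(2)<45)).astype(np.uint8)
n,lab,st,ce=cv2.connectedComponentsWithStats(m); l=lab[tuple(pc.mean(0).round().astype(int)[::-1])]; print(l,st[l],ce[l],pc.mean(0))
print(o['clock'],o['force'])
E
```

```text
0 [ 564.012 -106.457    6.   ]
1 [ 533.703 -180.493    6.   ]
2 [ 503.395 -254.529    6.   ]
3 [ 473.086 -328.565    6.   ]
[[284.152 194.132]
 [285.063 154.778]
 [231.505 154.745]
 [232.328 194.116]]
10 [ 236  147   53   47 2104] [262.274 172.42 ] [258.262 174.443]
32.75 [-0.75   0.344 -0.406]
```

```bash
python3 -c "
from rig import ctrl
print(ctrl.finish_job())"
```

```text
the job is handed in; nothing more can be done
None
```

I handed the job in at about 33 s: green bottle in bay1, white carton in bay2 and yellow-capped bottle in bay3, each lowered until the wrist felt the floor. Afterwards I checked both bottle caps and the carton top by image measurement only, because my 10 picture views were used up. They came out within a few pixels of the expected positions. I did not re-measure the brown carton, stapler or tape roll, and the hand-in returned no verdict.

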